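# Load and pressurise the module calibration bench

## Robot

A 6-joint arm with a two-finger parallel gripper is mounted at the origin on the work surface. World frame = base frame: x ahead of the robot, y to its left, z up, the work surface at z = 0. Lengths are in m, angles in rad, forces in N, time in s.
With the tool pointing down it reaches from about 0.225 to 0.875 m from the base axis. Payload 3.4 kg.
Tool frame: the origin (TCP) lies at the very end of the fingers, on their centre line; the grasp point (between the pads) lies 19 mm behind it; x points along the fingers, z is the direction in which the jaws open and shut, and the axes are right-handed (so a half turn about x gives the same grasp; the last joint's range is limited). The gripper opens to 85 mm and grips with 20 to 120 N. Pads are 22 mm wide; open, the fingers measure 114 mm over their backs; the gripper's body (76 mm by 85 mm) begins 54 mm behind the grasp point. The pads swing forward as they close: fully open they stand 13 mm farther back than shut.
Start: joints at [-1.466, 0.276, 1.505, -0, 1.361, -0.121], TCP at [0.129, -0.56, 0.231] pointing down, gripper open.
Joint ranges: [-2.89, 2.89], [-0.75, 2.08], [0.22, 2.7], [-1.18, 4.32], [0.11, 2.71], [-2.7, 2.7]. Speed limits (rad/s): [2.57, 2.57, 3.14, 3.14, 3.14, 3.14].

## Interface

Orientations are given as a unit quaternion [x, y, z, w].
In Python, from cell import bot, eyes, job gives the robot as it stands. The module is installed in compiled form; this text tells all that it offers.
- The arm moves only by the shell command python3 -m jog 'ROWS' [OPENING] [FORCE]. ROWS is JSON, a list of rows, each an object of numbers: "x", "y", "z": the shift along the tool's x, y, z in cm; "ax", "ay", "az": the turn, a rotation vector about the tool's x, y, z in rad. In form: [{"x": .., "y": .., "z": .., "ax": .., "ay": .., "az": ..}, ...]. A call has 1 to 12 rows; each row is the pose to reach, as a shift and turn from the pose commanded when the call began, along the tool's axes at that moment; what a row does not reach only later rows make up. A row lasts 1/8 s, in which the tool goes at most 62.5 mm and 10.7 degrees, less where a joint would pass 70% of its speed; a pose out of reach is approached as far as the arm can. A call with a gripper value outside its range is refused whole. OPENING is the closure, from 0 (fully open) to 1 (shut), set as the call begins (- or left out, the last holds). The fingers move at their own pace and stop on an object; FORCE is the grip in N (left out, the last holds). Time passes only in rows, so rows that repeat a pose let the fingers close. It gives the time, the measured TCP pose, the force and the opening at its end, in the units of the state.
- bot.read_state(): the state, without advancing time (a new reading comes with each control period).
- eyes.snapshot(name): name is "scene" or "top" or "wrist"; returns the picture (384x512x3 uint8, red, green, blue); there is no depth.
- eyes.camera_params(name): a dict with "fov_y" (degrees; the focal length in pixels is half the picture's height over the tangent of half this angle, whatever the lens; pixels are square), "cx", "cy" (the principal point, pixels), "k1" (the pictures are not rectified: a ray, as slopes to the right and down, at radius r is drawn at 1 + k1 r^2 times it, then the intrinsics apply), "T" (4x4, takes a point from camera to world coordinates). Camera axes: x right, y down, z forward; pixel columns grow to the right and rows downward; lengths in m; the calibration is good to about 2 mm. A picture is of the moment at which its call begins: read the wrist's pose just before it. camera_params takes no time and is no camera call; for the wrist camera it gives the pose at the moment of the call.
- job.sign_off(): hands the job in, once; it reports no verdict.
The state is a dict: "time_s": time; "qpos": joint angles; "joint_velocities": joint speeds; "tau": joint torques, N m; "position": TCP position; "tool_rot": TCP orientation; "wrist_force": force on the tool from outside, world axes, zero at the start; "ft_torque": the same for the moment, N m; "finger_gap": finger opening in m.
Only numpy, scipy, OpenCV 4.12 (cv2) and the standard library are available. Lean on these libraries where they do the work, as an engineer would, in place of code of your own. Each camera call takes 0.05 s, during which the arm holds its last target.

## Task

First wind the pump down by pushing the spokes of its star wheel anticlockwise until the gauge pointer is back at the zero stop. With the pump at zero, slide every loose pressure module, nose first and fully home, into the dock bay of its own colour; then push the spokes clockwise, one after another, until the tip of the pointer lies on the green marker, never letting it run into the red zone. Leave the modules home and leave the adapter, bottle and screwdriver where they are.

Things in the scene. Friction and masses are not known exactly. Their poses are not given: they have to be found in the camera images.
- red_centre (a point): centre of the red pressure module (may be absent): loose slab 110 mm long (x; steel nose at +x), 50 wide (y), 22 thick (z up), 0.16 kg, lying flat. Red grip fin, to be pinched across its thickness: 22 mm long (x), 12 thick (y), centred 33 mm towards the tail (x = -33 mm), rising from the slab's top (11 mm above this point) to 39 mm above this point.
- yellow_centre (a point): centre of the yellow pressure module (may be absent): loose slab 110 mm long (x; steel nose at +x), 50 wide (y), 22 thick (z up), 0.16 kg, lying flat. Yellow grip fin, to be pinched across its thickness: 22 mm long (x), 12 thick (y), centred 33 mm towards the tail (x = -33 mm), rising from the slab's top (11 mm above this point) to 39 mm above this point.
- blue_centre (a point): centre of the blue pressure module (may be absent): loose slab 110 mm long (x; steel nose at +x), 50 wide (y), 22 thick (z up), 0.16 kg, lying flat. Blue grip fin, to be pinched across its thickness: 22 mm long (x), 12 thick (y), centred 33 mm towards the tail (x = -33 mm), rising from the slab's top (11 mm above this point) to 39 mm above this point.
- bay_red (a point): where the red module's centre is when it is fully home, nose against the back stop, in the dock's right (-y) bay, marked by a red plate on its roof; 15 mm above the table. x axis: level, the direction in which the module slides in; z up.
- bay_yellow (a point): where the yellow module's centre is when it is fully home, nose against the back stop, in the dock's middle bay, marked by a yellow plate on its roof; 15 mm above the table. x axis: level, the direction in which the module slides in; z up.
- bay_blue (a point): where the blue module's centre is when it is fully home, nose against the back stop, in the dock's left (+y) bay, marked by a blue plate on its roof; 15 mm above the table. x axis: level, the direction in which the module slides in; z up.
- dock: calibration dock, fixed; origin on the table at the middle of its mouth, x axis the sliding direction. 3 bays 70 mm apart, 53 mm wide, 25 high inside, 58 deep from the roof's edge (x = 0; roof top at 34 mm) to the back stop, so tail and fin stay outside. Floor plate 4 mm thick, also an apron out to x = -115 mm. Side walls with round noses, 18 mm high, out to x = -20 mm. Housing behind 70 mm high.
- pump_axis (a point): point on the upright axis of the pump's star wheel at the spokes' mid height, 85 mm over the table. Its level x axis points to the guarded far half. 4 steel spokes 90 degrees apart, 12 mm thick, 26 mm ball ends at 90 mm radius (one orange, three black); hub of 38 mm diameter, top 106 mm over the table. Push a spoke with shut fingers lowered between two spokes.
- pump: the pump, fixed; origin under the wheel's axis on the table, axes as pump_axis. A clear guard (top 114 mm high, 236 mm wide) covers the wheel where x > 20 mm; the half with x < 20 mm is open from above. Under the spokes a blue block 120 x 120 mm, top at 48 mm, on a 12 mm base plate. Beyond the guard, at x = 200 mm, a gauge of 144 mm diameter lies face up, top at 105 mm.
- wheel (a joint): turn of the star wheel in rad, growing clockwise seen from above, with a stop at 0 and at 14. At 0 the orange-ended spoke points along the x axis of pump_axis; at q it points q clockwise from there. It needs about 3 N at 60 mm radius and stays where it is left. Clockwise raises the pressure.
- pointer (a joint): angle in rad of the gauge's black pointer from the zero end of its scale, clockwise; always a third of the wheel's turn. The red zone of the scale begins at 3.9 (wheel at 11.7).
- marker (a joint): angle in rad of the green marker on the gauge, on the pointer's scale; differs from start to start and does not move. The marker is 17 mm wide at 54 mm radius.
- pointer_tip (a point): the pointer's tip, 54 mm from the gauge's centre
- green_marker (a point): middle of the green marker, 54 mm from the gauge's centre
- adapter: bystander: small brass and steel pipe adapter standing upright, 32 mm diameter, 44 mm high; origin at its underside
- bottle: bystander: amber bottle, 40 mm diameter, 85 mm high; origin at its underside
- driver: bystander: orange screwdriver 170 mm long lying flat; origin under its middle

How it is judged:
On the way, in this order (a step that is already met when the one before it is completed fails the run):
1. the pump is wound down: the pointer is at the zero stop (value of joint wheel below 0.2 rad), for 0.2 s.
2. every module present is fully home in the bay of its colour, with the pump still at zero (distance between red_centre and bay_red below 0.006 m and distance between yellow_centre and bay_yellow below 0.006 m and distance between blue_centre and bay_blue below 0.006 m and value of joint wheel below 0.3 rad), for 0.2 s.
3. the pointer's tip lies on the green marker (horizontal distance between pointer_tip and green_marker below 0.0085 m), for 0.2 s.
At the end, for the whole second after the job is handed in: Every module present is within 6 mm of fully home in the bay of its own colour, and the pointer's tip is within 8.5 mm of the middle of the green marker (on the marker) (distance between red_centre and bay_red below 0.006 m and distance between yellow_centre and bay_yellow below 0.006 m and distance between blue_centre and bay_blue below 0.006 m and horizontal distance between pointer_tip and green_marker below 0.0085 m and value of joint wheel below 11.7 rad); the robot touches nothing.
It fails at once if the pointer runs into the red zone (wheel past 11.7 rad) (value of joint wheel above 11.7 rad).
It fails at once if the adapter is moved more than 30 mm (distance of adapter from where it was at the start of the episode above 0.03 m).
It fails at once if the bottle is moved more than 30 mm (distance of bottle from where it was at the start of the episode above 0.03 m).
It fails at once if the screwdriver is moved more than 30 mm (distance of driver from where it was at the start of the episode above 0.03 m).
Of module_red, module_yellow, module_blue only 2 to 3 are there at a start; the rules pass over those that are not, and their reading is None.
At some moment in a run one of module_red, module_yellow, module_blue may be knocked a few centimetres aside while the robot is not near it.
Once in a run the grip may slacken for a moment while it holds something.
It also fails if it takes over 210 s, if anything falls off the work surface, if the arm or the gripper's body presses on something with over 40 N, if the wrist force passes 120 N, or if a joint passes its speed limit or range.

## Working session

There is one attempt and no reset: what is moved stays moved. The work goes in short steps, Python scripts to look and compute and a shell command to move; the robot and the scene stay as the last step left them, time stands still between calls to the robot, and variables do not carry over. Pictures are saved under pics/ and viewed, and the job is handed in when it is done.

```bash
mkdir -p pics; ls
python3 - <<'E'
from cell import bot,eyes,job
import cv2,numpy as np
s=bot.read_state();print({k:np.round(v,3).tolist() for k,v in s.items()})
for n in ("scene","top","wrist"):
    p=eyes.camera_params(n);print(n,{k:np.round(v,3).tolist() for k,v in p.items()})
    im=eyes.snapshot(n);cv2.imwrite(f"pics/a_{n}.png",im[:,:,::-1])
E
```

```text
pics
{'time_s': 0.0, 'qpos': [-1.466, 0.277, 1.506, -0.0, 1.361, -0.121], 'joint_velocities': [0.001, -0.0, 0.0, -0.002, 0.0, 0.001], 'tau': [-0.0, -41.677, -24.58, 0.0, 0.011, 0.0], 'position': [0.129, -0.56, 0.23], 'tool_rot': [0.441, 0.554, -0.44, 0.553], 'wrist_force': [-0.045, -0.215, -0.08], 'ft_torque': [-0.003, -0.017, -0.018], 'finger_gap': 0.085}
scene {'fov_y': 45.133, 'cx': 260.489, 'cy': 199.813, 'k1': -0.056, 'T': [[-0.562, 0.501, -0.658, 1.531], [0.827, 0.36, -0.433, 0.646], [0.02, -0.788, -0.616, 0.961], [0.0, 0.0, 0.0, 1.0]]}
top {'fov_y': 43.921, 'cx': 257.418, 'cy': 193.79, 'k1': -0.057, 'T': [[0.005, -0.982, 0.19, 0.319], [-1.0, -0.004, 0.003, 0.005], [-0.002, -0.19, -0.982, 1.484], [0.0, 0.0, 0.0, 1.0]]}
wrist {'fov_y': 61.225, 'cx': 257.56, 'cy': 191.438, 'k1': -0.087, 'T': [[0.225, -0.941, -0.254, 0.193], [-0.974, -0.218, -0.057, -0.545], [-0.002, 0.26, -0.965, 0.374], [0.0, 0.0, 0.0, 1.0]]}
```

View pics/a_scene.png

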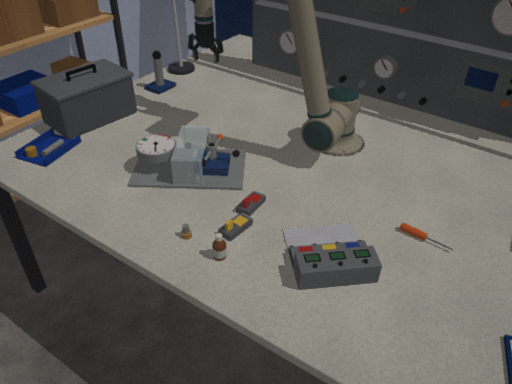

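View pics/a_top.png

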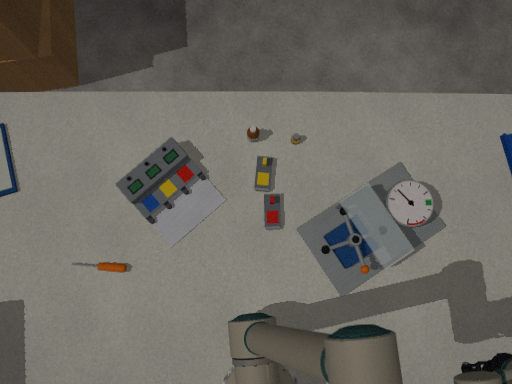

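View pics/a_wrist.png

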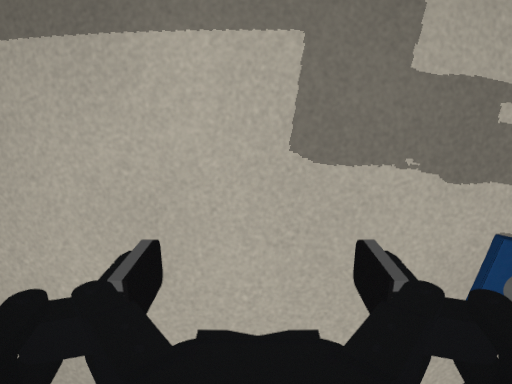

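```bash
cat > h.py <<'E'
from cell import bot,eyes,job
import cv2,numpy as np
from scipy.spatial.transform import Rotation as R
def ray(n,uv,p=None):
    p=p or eyes.camera_params(n);f=192/np.tan(np.radians(p["fov_y"])/2)
    T=np.array(p["T"]);K=np.array([[f,0,p["cx"]],[0,f,p["cy"]],[0,0,1.]])
    d=(np.atleast_2d(uv)-[p["cx"],p["cy"]])/f
    s=d.copy()
    for _ in range(20):
        s=d/(1+p["k1"]*(s**2).sum(1,keepdims=True))
    v=np.c_[s,np.ones(len(s))]@T[:3,:3].T
    return T[:3,3],v
def plane(n,uv,z,p=None):
    o,v=ray(n,uv,p); return o+v*((z-o[2])/v[:,2:])
def proj(n,P,p=None):
    p=p or eyes.camera_params(n);f=192/np.tan(np.radians(p["fov_y"])/2)
    T=np.array(p["T"]);q=(np.atleast_2d(P)-T[:3,3])@T[:3,:3];s=q[:,:2]/q[:,2:]
    s=s*(1+p["k1"]*(s**2).sum(1,keepdims=True));return s*f+[p["cx"],p["cy"]]
def snap(n,name,crop=None,k=1):
    im=eyes.snapshot(n)[:,:,::-1].copy()
    o=im
    if crop: o=im[crop[1]:crop[3],crop[0]:crop[2]]
    if k!=1:o=cv2.resize(o,None,fx=k,fy=k,interpolation=cv2.INTER_CUBIC)
    cv2.imwrite(f"pics/{name}.png",o);return im
def tofrom(goal,q=None):
    "shift in tool axes cm from current measured to goal TCP (world)"
    s=bot.read_state();A=R.from_quat(s["tool_rot"])
    return A.inv().apply(np.array(goal)-s["position"])*100
E
python3 - <<'E'
import cv2
im=cv2.imread('pics/a_top.png')
cv2.imwrite('pics/b1.png',cv2.resize(im[150:300,290:450],None,fx=4,fy=4,interpolation=2))
cv2.imwrite('pics/b2.png',cv2.resize(im[110:260,110:300],None,fx=4,fy=4,interpolation=2))
E
```

```text
(no output)
```

View pics/b1.png

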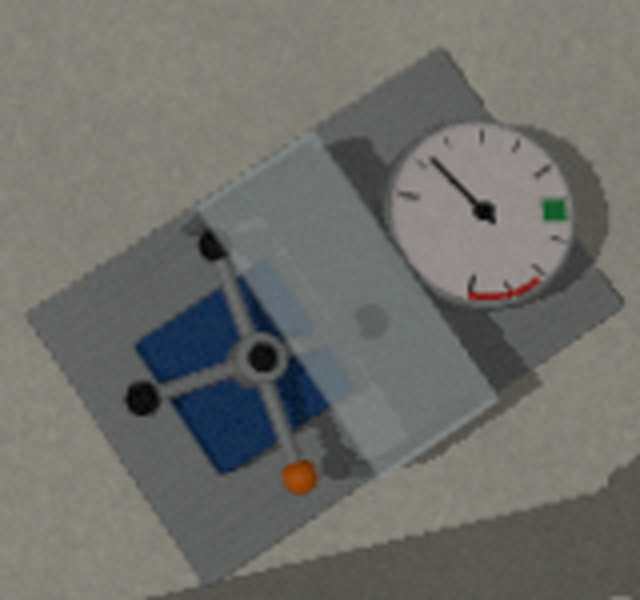

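View pics/b2.png

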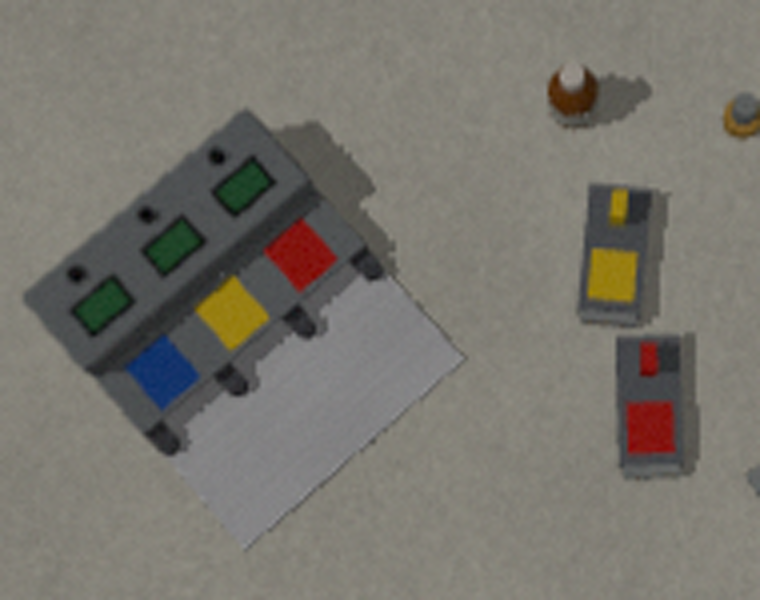

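```bash
cat > m.py <<'E'
from h import *
def c1(u): return (np.atleast_2d(u)+.5)/4-.5+[290,150]
def c2(u): return (np.atleast_2d(u)+.5)/4-.5+[110,110]
hub=plane("top",c1([262,357]),.107)[0];b=plane("top",c1([[212,245],[300,477],[143,399]]),.085)
g=plane("top",c1([[484,212]]),.105)[0]
print("hub",hub,"mid",(b[0]+b[1])/2,"gauge",g,"dist",np.linalg.norm((g-hub)[:2]))
d=g-hub;th=np.arctan2(d[1],d[0]);print("pump yaw",th)
for q in b: e=q-hub; print("ball ang",np.degrees(np.arctan2(e[1],e[0])-th)%360,np.linalg.norm(e[:2]))
m=plane("top",c1([[554,210],[432,158],[405,193]]),.105)-g;a=np.arctan2(m[:,1],m[:,0])-th
print("marker,ptr,zero tick angle pump frame",np.degrees(a)%360,"marker",(a[2]-a[0])%(2*np.pi),"ptr",(a[2]-a[1])%(2*np.pi))
# dock apron corners on floor z=.004
ap=plane("top",c2([[463,357],[246,549]]),.004);print("apron",ap,np.linalg.norm(ap[0]-ap[1]))
pl=plane("top",c2([[300,256],[233,313],[163,372]]),.0345);print("plates",pl)
e=pl[2]-pl[0];print("dock yaw",np.arctan2(e[1],e[0])-np.pi/2, np.linalg.norm(e)); e=ap[1]-ap[0];print(np.arctan2(e[1],e[0])-np.pi/2)
w=plane("top",c2([[370,265],[302,321],[233,380],[163,437]]),.018);print("noses",w)
print("fins",plane("top",c2([[619,206],[650,358]]),.05),"plates mod",plane("top",c2([[612,275],[651,428]]),.022))
E
python3 m.py
```

```text
hub [ 0.45322258 -0.27561139  0.107     ] mid [ 0.45326145 -0.27531732  0.085     ] gauge [ 0.56091719 -0.44443814  0.105     ] dist 0.20025133728148975
pump yaw -1.0029741987130174
ball ang 76.90571173427827 0.09061347375849375
ball ang 256.57039342781763 0.09034597052841845
ball ang 166.4669507836249 0.08884105994056953
marker,ptr,zero tick angle pump frame [329.32602196  99.64884579 133.92364345] marker 2.8727704359925337 ptr 0.5982080696143912
apron [[0.58810227 0.10974006 0.004     ]
 [0.43571639 0.27587012 0.004     ]] 0.2254343686101992
plates [[0.66229278 0.23669871 0.0345    ]
 [0.6165267  0.28746978 0.0345    ]
 [0.5696384  0.34006616 0.0345    ]]
dock yaw 0.7308000379952784 0.13881521321671544
0.7422742355983414
noses [[0.65910679 0.18361948 0.018     ]
 [0.61372559 0.23596007 0.018     ]
 [0.56641848 0.28852158 0.018     ]
 [0.52114212 0.34148402 0.018     ]]
fins [[ 0.69956181 -0.01266617  0.05      ]
 [ 0.57962727 -0.036633    0.05      ]] plates mod [[ 0.65092413 -0.00761265  0.022     ]
 [ 0.52961268 -0.03816623  0.022     ]]
```

```bash
cat >> h.py <<'E'
hub=np.array([.453,-.2755]);pyaw=-1.003
def pp(deg,r=.055,z=.073):
    a=np.radians(deg)+pyaw;return np.array([hub[0]+r*np.cos(a),hub[1]+r*np.sin(a),z])
E
python3 - <<'E'
from h import *
print(R.from_quat(bot.read_state()["tool_rot"]).as_matrix().round(3))
print(tofrom(pp(121,z=.2)).round(1))
E
```

```text
[[-0.     0.975  0.224]
 [ 0.001  0.224 -0.975]
 [-1.     0.    -0.001]]
[  3.1  41.5 -24.7]
```

```bash
python3 -m jog '[{"x":3,"y":5,"z":-3},{"x":3,"y":41.5,"z":-24.7},{"x":3,"y":41.5,"z":-24.7},{"x":3,"y":41.5,"z":-24.7},{"x":3,"y":41.5,"z":-24.7},{"x":3,"y":41.5,"z":-24.7},{"x":3,"y":41.5,"z":-24.7},{"x":3,"y":41.5,"z":-24.7},{"x":3,"y":41.5,"z":-24.7},{"x":3,"y":41.5,"z":-24.7},{"x":3,"y":41.5,"z":-24.7},{"x":3,"y":41.5,"z":-24.7}]' 1 40
python3 - <<'E'
from h import *
print(tofrom(pp(121,z=.2)).round(2))
snap("wrist","c_wrist");
E
```

```text
[  3.11  41.47 -24.71]$[0]: bad value
```

View pics/c_wrist.png

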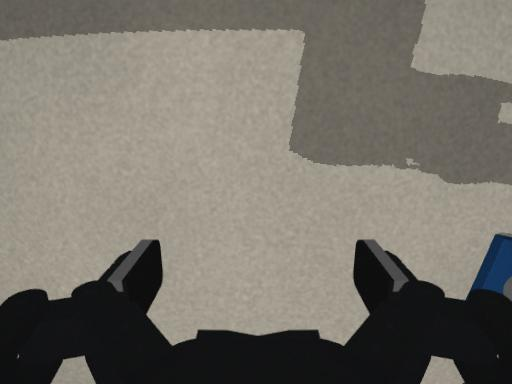

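Nothing moved: the call was refused at row 0, probably because all six keys are required.

```bash
python3 -m jog '[{"x":3,"y":5,"z":-3,"ax":0,"ay":0,"az":0},{"x":3,"y":41.5,"z":-24.7,"ax":0,"ay":0,"az":0},{"x":3,"y":41.5,"z":-24.7,"ax":0,"ay":0,"az":0},{"x":3,"y":41.5,"z":-24.7,"ax":0,"ay":0,"az":0},{"x":3,"y":41.5,"z":-24.7,"ax":0,"ay":0,"az":0},{"x":3,"y":41.5,"z":-24.7,"ax":0,"ay":0,"az":0},{"x":3,"y":41.5,"z":-24.7,"ax":0,"ay":0,"az":0},{"x":3,"y":41.5,"z":-24.7,"ax":0,"ay":0,"az":0},{"x":3,"y":41.5,"z":-24.7,"ax":0,"ay":0,"az":0},{"x":3,"y":41.5,"z":-24.7,"ax":0,"ay":0,"az":0},{"x":3,"y":41.5,"z":-24.7,"ax":0,"ay":0,"az":0},{"x":3,"y":41.5,"z":-24.7,"ax":0,"ay":0,"az":0}]' 1 40
python3 - <<'E'
from h import *
print(tofrom(pp(121,z=.2)).round(2))
snap("wrist","c_wrist");
E
```

```text
time_s: 1.7
position: [0.4771, -0.2278, 0.2013]
tool_rot: [0.441, 0.553, -0.441, 0.553]
wrist_force: [0.7, -0.4, -0.5]
finger_gap: -0.0003
[ 0.13  0.07 -0.14]
```

View pics/c_wrist.png

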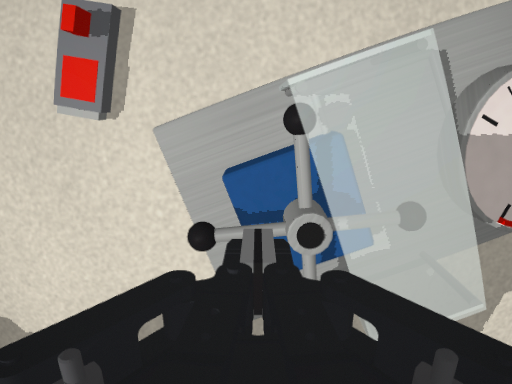

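Run:
```python
from h import *
h=plane("wrist",[[310,236]],.107)[0];b=plane("wrist",[[300,119],[203,236],[411,216]],.085)
print(h,b[1:].mean(0),(b[0]-h))
for q in b:
  e=q-h;print(np.degrees(np.arctan2(e[1],e[0])-pyaw)%360,np.linalg.norm(e[:2]))
s=bot.read_state();print(proj("wrist",s["position"]))
print(tofrom(pp(121)).round(2))
for a in range(140,261,10):print(a,(tofrom(pp(a))-tofrom(pp(121))).round(2))
```

```text
[ 0.45227894 -0.27571187  0.107     ] [ 0.45220348 -0.27702827  0.085     ] [ 0.08555755  0.02795161 -0.022     ]
75.55985971461591 0.09000770155527565
166.37714535292994 0.08921105660916294
345.7545298286942 0.09165826549642128
[[258.18036736 245.61680397]]
[12.84  0.06 -0.13]
140 [-0.   -1.58 -0.9 ]
150 [-0.   -2.5  -1.16]
160 [ 0.   -3.45 -1.24]
170 [ 0.   -4.41 -1.17]
180 [ 0.   -5.34 -0.92]
190 [ 0.   -6.21 -0.52]
200 [ 0.   -7.    0.02]
210 [ 0.   -7.68  0.7 ]
220 [ 0.   -8.23  1.48]
230 [ 0.   -8.64  2.35]
240 [ 0.   -8.89  3.27]
250 [ 0.   -8.98  4.23]
260 [ 0.   -8.9   5.18]
```

```bash
python3 -m jog '[{"x":5,"y":0,"z":-0.1,"ax":0,"ay":0,"az":0},{"x":9,"y":0,"z":-0.1,"ax":0,"ay":0,"az":0},{"x":12.8,"y":0,"z":-0.1,"ax":0,"ay":0,"az":0},{"x":12.8,"y":0,"z":-0.1,"ax":0,"ay":0,"az":0},{"x":12.8,"y":0,"z":-0.1,"ax":0,"ay":0,"az":0}]'
python3 -m jog '[{"x":0,"y":-0.8,"z":-0.5,"ax":0,"ay":0,"az":0},{"x":0,"y":-1.6,"z":-0.9,"ax":0,"ay":0,"az":0},{"x":0,"y":-2.5,"z":-1.15,"ax":0,"ay":0,"az":0},{"x":0,"y":-3.5,"z":-1.25,"ax":0,"ay":0,"az":0},{"x":0,"y":-4.4,"z":-1.15,"ax":0,"ay":0,"az":0},{"x":0,"y":-5.3,"z":-0.9,"ax":0,"ay":0,"az":0},{"x":0,"y":-6.2,"z":-0.5,"ax":0,"ay":0,"az":0},{"x":0,"y":-7.0,"z":0,"ax":0,"ay":0,"az":0},{"x":0,"y":-7.7,"z":0.7,"ax":0,"ay":0,"az":0},{"x":0,"y":-8.2,"z":1.5,"ax":0,"ay":0,"az":0},{"x":0,"y":-8.6,"z":2.3,"ax":0,"ay":0,"az":0},{"x":0,"y":-8.9,"z":3.3,"ax":0,"ay":0,"az":0}]'
python3 - <<'E'
from h import *
snap("top","d_top",(290,150,450,300),4)
E
```

```text
time_s: 2.38
position: [0.4785, -0.2267, 0.0745]
tool_rot: [0.441, 0.552, -0.441, 0.554]
wrist_force: [0.5, 0.5, 0.5]
finger_gap: -0.0003
time_s: 3.88
position: [0.3974, -0.2756, 0.0733]
tool_rot: [0.442, 0.554, -0.44, 0.552]
wrist_force: [1.2, 5.3, 1.1]
finger_gap: 0.0004
```

View pics/d_top.png

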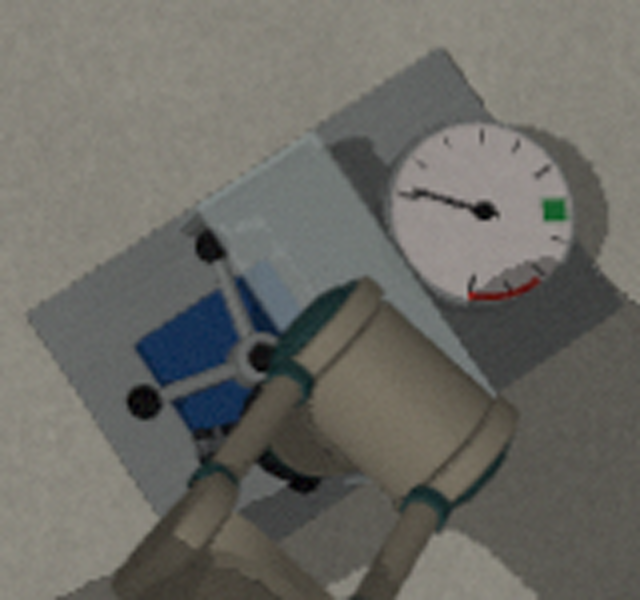

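```bash
python3 -m jog '[{"x":0,"y":0,"z":0.4,"ax":0,"ay":0,"az":0},{"x":0,"y":0,"z":0.8,"ax":0,"ay":0,"az":0},{"x":0,"y":0,"z":1.1,"ax":0,"ay":0,"az":0},{"x":0,"y":0,"z":1.1,"ax":0,"ay":0,"az":0}]'
python3 - <<'E'
from h import *
snap("top","d2_top",(290,150,450,300),4)
s=bot.read_state();e=np.array(s["position"])[:2]-hub;print(np.degrees(np.arctan2(e[1],e[0])-pyaw)%360,np.linalg.norm(e))
for uv in ([209,246],[145,402]):
  b=plane("top",(np.array([uv])+.5)/4-.5+[290,150],.085)[0];e=b[:2]-hub;print(np.degrees(np.arctan2(e[1],e[0])-pyaw)%360)
E
```

```text
time_s: 4.42
position: [0.3996, -0.2865, 0.073]
tool_rot: [0.441, 0.555, -0.44, 0.552]
wrist_force: [-0.2, 7.0, 1.3]
finger_gap: -0.0003
249.0925913197507 0.05451959514009214
78.29839210038341
168.00283062947236
```

View pics/d2_top.png

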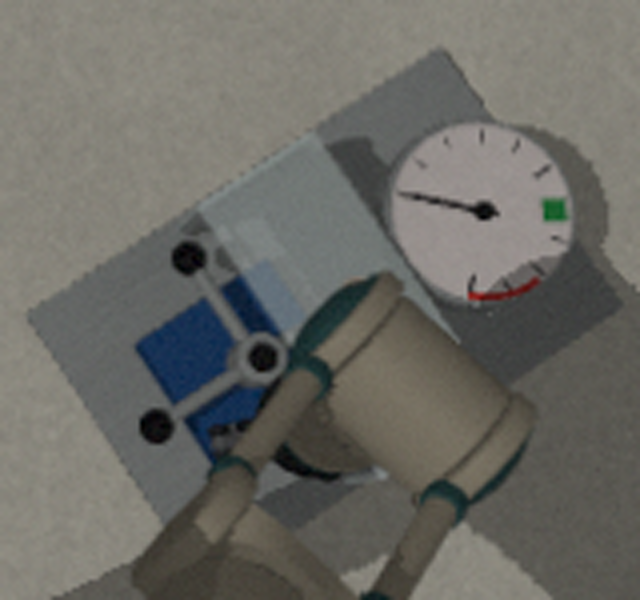

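Run:
```python
from h import *
for uv in ([188,258],[156,427]):
  b=plane("top",(np.array([uv])+.5)/4-.5+[290,150],.085)[0];e=b[:2]-hub;print(np.degrees(np.arctan2(e[1],e[0])-pyaw)%360)
```

```text
89.91268396210548
180.75229086426918
```

```bash
python3 -m jog '[{"x":0,"y":0.3,"z":-0.8,"ax":0,"ay":0,"az":0},{"x":0,"y":0.3,"z":-0.8,"ax":0,"ay":0,"az":0},{"x":-6,"y":0.3,"z":-0.8,"ax":0,"ay":0,"az":0},{"x":-12,"y":0.3,"z":-0.8,"ax":0,"ay":0,"az":0},{"x":-18,"y":0.3,"z":-0.8,"ax":0,"ay":0,"az":0},{"x":-24,"y":0.3,"z":-0.8,"ax":0,"ay":0,"az":0},{"x":-24,"y":0.3,"z":-0.8,"ax":0,"ay":0,"az":0}]'
python3 - <<'E'
from h import *
print(tofrom([.55,.1,.33]).round(1))
E
```

```text
time_s: 5.35
position: [0.404, -0.2827, 0.3189]
tool_rot: [0.44, 0.548, -0.441, 0.558]
wrist_force: [-0.4, 0.9, -1.3]
finger_gap: -0.0001
[ -1.3  22.8 -34. ]
```

```bash
python3 -m jog '[{"x":-1,"y":4,"z":-5,"ax":0,"ay":0,"az":0},{"x":-1,"y":7,"z":-10,"ax":0,"ay":0,"az":0},{"x":-1,"y":11,"z":-16,"ax":0,"ay":0,"az":0},{"x":-1,"y":15,"z":-22,"ax":0,"ay":0,"az":0},{"x":-1,"y":19,"z":-28,"ax":0,"ay":0,"az":0},{"x":-1,"y":23,"z":-34,"ax":0,"ay":0,"az":0},{"x":-1,"y":23,"z":-34,"ax":0,"ay":0,"az":0},{"x":-1,"y":23,"z":-34,"ax":0,"ay":0,"az":0},{"x":-1,"y":23,"z":-34,"ax":0,"ay":0,"az":0},{"x":-1,"y":23,"z":-34,"ax":0,"ay":0,"az":0}]' 0
python3 - <<'E'
from h import *
snap("wrist","e_wrist",None,1.5);snap("top","e_top",(290,150,450,300),4)
import pickle;pickle.dump(eyes.camera_params("wrist"),open("e.pkl","wb"))
print(bot.read_state()["position"])
E
```

```text
time_s: 6.6
position: [0.5496, 0.1014, 0.323]
tool_rot: [0.441, 0.553, -0.441, 0.553]
wrist_force: [0.0, 0.4, -0.1]
finger_gap: 0.0855
[0.549727   0.10147896 0.3233875 ]
```

View pics/e_wrist.png

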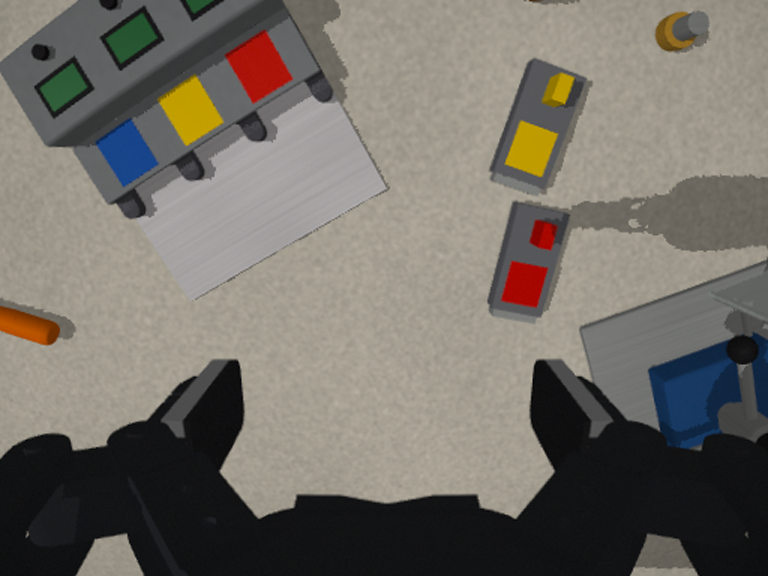

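View pics/e_top.png

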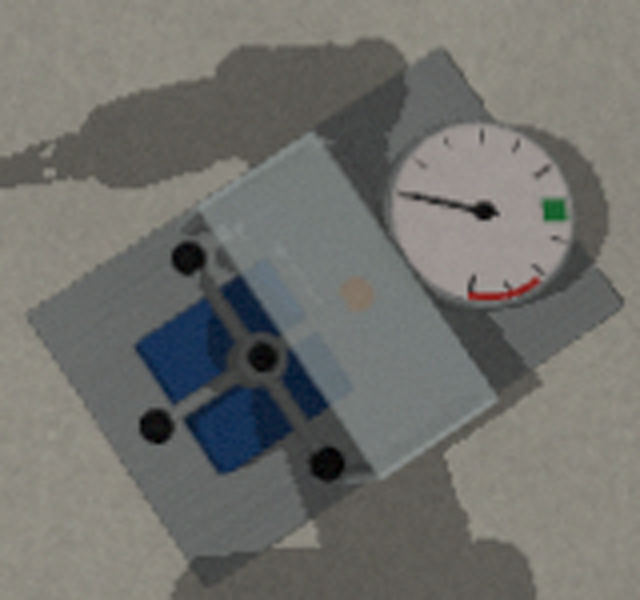

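Run:
```python
import cv2
im=cv2.imread('pics/e_wrist.png')
im=cv2.resize(im,(512,384),interpolation=cv2.INTER_AREA)
cv2.imwrite('pics/e1.png',cv2.resize(im[30:225,310:410],None,fx=3,fy=3,interpolation=2)) 
cv2.imwrite('pics/e2.png',cv2.resize(im[0:210,0:270],None,fx=2.8,fy=2.8,interpolation=2))
```

```text
(no output)
```

View pics/e1.png

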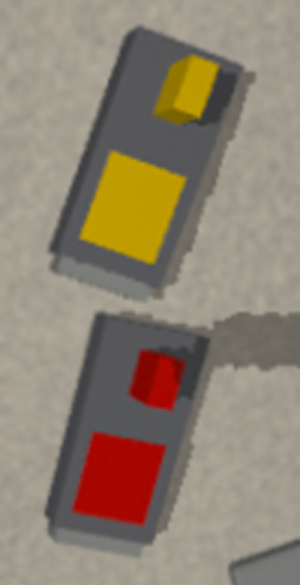

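View pics/e2.png

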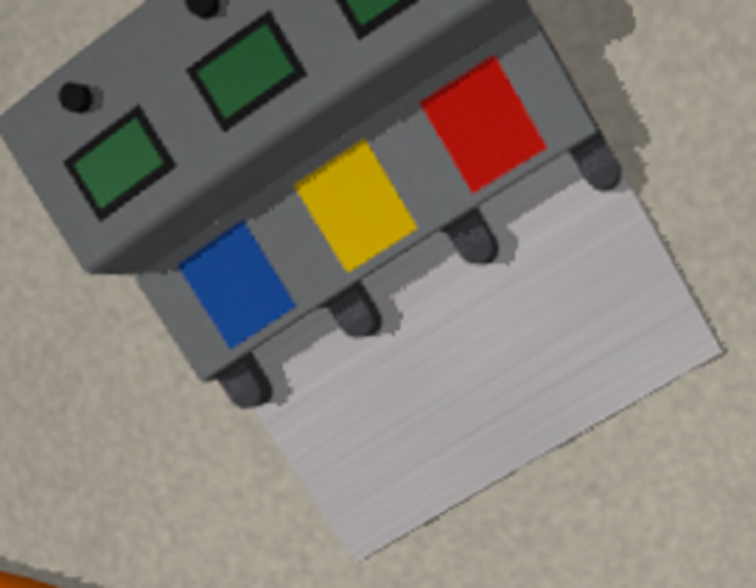

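```bash
cat > m2.py <<'E'
from h import *
import pickle
p=pickle.load(open("e.pkl","rb"));o=lambda u,s,off:(np.atleast_2d(u)+.5)/s-.5+off
def yaw(v):return np.degrees(np.arctan2(v[1],v[0]))
A=lambda u,z:plane("wrist",o(u,3,[310,30]),z,p)
for n,pl,tail in (("yel",[[110,152],[186,177],[155,264],[80,238]],[[142,29],[243,67]]),("red",[[91,433],[165,446],[145,524],[73,513]],[[101,314],[209,340]])):
    P=A(pl,.022);t=A(tail,.022);tm=t.mean(0)
    d=(P[2]+P[3]-P[0]-P[1]);c=P.mean(0)
    print(n,"plate ctr",c[:2],"size",np.linalg.norm(P[1]-P[0]),np.linalg.norm(P[2]-P[1]),"yaw",yaw(d),"tail w",np.linalg.norm(t[1]-t[0]),"tailyaw",yaw(t[1]-t[0])-90,"tail mid",tm[:2],"tail->plate",np.linalg.norm((c-tm)[:2]),yaw(c-tm))
B=lambda u,z:plane("wrist",o(u,2.8,[0,0]),z,p)
q=B([[723,352],[360,558]],.004);d=q[1]-q[0];print("apron yaw",yaw(d)-90,np.linalg.norm(d),q.mean(0))
r=B([[205,380],[596,134]],.034);d=r[0]-r[1];print("roof edge",yaw(d)-90,np.linalg.norm(d),r.mean(0))
for nm,u in (("red",[[422,104],[496,58],[546,148],[473,192]]),("yel",[[296,186],[367,142],[416,229],[347,272]]),("blu",[[182,266],[245,224],[295,306],[233,348]])):
    z=B(u,.0345);print(nm,z.mean(0),yaw(z[0]-z[3]+z[1]-z[2]),np.linalg.norm(z[0]-z[1]))
E
python3 m2.py
```

```text
yel plate ctr [ 0.65035116 -0.00758548] size 0.03630783385447373 0.0400188603671823 yaw 176.05022681590495 tail w 0.048101796689174685 tailyaw -184.61099839617037 tail mid [ 0.72225145 -0.01432631] tail->plate 0.07221557747067625 174.64403495104523
red plate ctr [ 0.52878117 -0.03739927] size 0.03639654274944475 0.03914292120019617 yaw -176.3088279262493 tail w 0.052587176235207894 tailyaw -179.62237099362622 tail mid [ 0.60193591 -0.03303594] tail->plate 0.07328475635519564 -176.58662777042565
apron yaw 41.80456218165605 0.22329260043485769 [0.51138088 0.1926741  0.004     ]
roof edge 41.8937572925841 0.22305369863743793 [0.59523967 0.27021838 0.034     ]
red [0.66263899 0.23726146 0.0345    ] 41.60061718183679 0.03921271231317921
yel [0.61545304 0.28949613 0.0345    ] 40.83879397187487 0.039552200414953435
blu [0.56864492 0.34094364 0.0345    ] 41.398874103212734 0.03818930966157096
```

```bash
python3 -m jog '[{"x":0,"y":0,"z":0,"ax":-0.7,"ay":0,"az":0},{"x":0,"y":0,"z":0,"ax":-0.7,"ay":0,"az":0},{"x":0,"y":0,"z":0,"ax":-0.7,"ay":0,"az":0},{"x":0,"y":0,"z":0,"ax":-0.7,"ay":0,"az":0},{"x":0,"y":0,"z":0,"ax":-1.42,"ay":0,"az":0},{"x":0,"y":0,"z":0,"ax":-1.42,"ay":0,"az":0},{"x":0,"y":0,"z":0,"ax":-1.42,"ay":0,"az":0},{"x":0,"y":0,"z":0,"ax":-1.42,"ay":0,"az":0},{"x":0,"y":0,"z":0,"ax":-1.42,"ay":0,"az":0},{"x":0,"y":0,"z":0,"ax":-1.42,"ay":0,"az":0}]'
cat >> h.py <<'E'
def tool(goal=None,yawdeg=None):
    s=bot.read_state();A=R.from_quat(s["tool_rot"]);y=A.apply([0,1,0]);xx=A.apply([1,0,0])
    yw=np.degrees(np.arctan2(y[1],y[0]))
    o="pos %s yaw %.1f tiltx %s j6 %.2f"%(np.round(s["position"],4),yw,xx.round(3),s["qpos"][5])
    if goal is not None:o+=" shift cm %s"%tofrom(goal).round(2)
    if yawdeg is not None:
        d=(yawdeg-yw+180)%360-180;o+=" ax %.3f"%(-np.radians(d))
    print(o)
E
python3 - <<'E'
from h import *
tool([.701,-.012,.2],175.3)
E
```

```text
time_s: 7.95
position: [0.5499, 0.1022, 0.3234]
tool_rot: [-0.026, 0.707, 0.025, 0.707]
wrist_force: [0.4, -0.6, 0.1]
finger_gap: 0.0857
pos [0.5499 0.1022 0.3234] yaw 94.1 tiltx [ 0. -0. -1.] j6 -0.01 shift cm [ 12.35 -12.48  14.25] ax -1.417
```

```bash
python3 -m jog '[{"x":2,"y":-3,"z":3,"ax":-0.18,"ay":0,"az":0},{"x":4,"y":-6,"z":7,"ax":-0.7,"ay":0,"az":0},{"x":6,"y":-9,"z":10,"ax":-0.7,"ay":0,"az":0},{"x":8,"y":-11,"z":13,"ax":-0.7,"ay":0,"az":0},{"x":10,"y":-12.5,"z":14.2,"ax":-1.42,"ay":0,"az":0},{"x":10,"y":-12.5,"z":14.2,"ax":-1.42,"ay":0,"az":0},{"x":10,"y":-12.5,"z":14.2,"ax":-1.42,"ay":0,"az":0},{"x":10,"y":-12.5,"z":14.2,"ax":-1.42,"ay":0,"az":0},{"x":10,"y":-12.5,"z":14.2,"ax":-1.42,"ay":0,"az":0},{"x":10,"y":-12.5,"z":14.2,"ax":-1.42,"ay":0,"az":0}]'
python3 - <<'E'
from h import *
tool([.701,-.012,.1],175.3)
snap("wrist","f_wrist",None,1.5)
E
```

```text
time_s: 9.2
position: [0.7009, -0.0114, 0.2233]
tool_rot: [-0.48, 0.519, 0.48, 0.519]
wrist_force: [-0.4, 0.4, -0.3]
finger_gap: 0.0852
pos [ 0.7009 -0.0114  0.2233] yaw 175.5 tiltx [-0. -0. -1.] j6 -1.61 shift cm [12.33 -0.02 -0.06] ax 0.003
```

View pics/f_wrist.png

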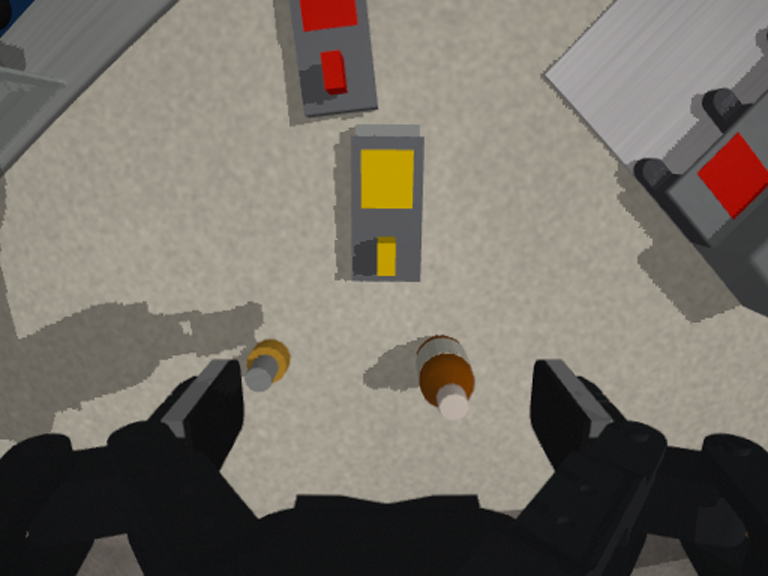

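Run:
```python
from h import *
f=lambda u,z:plane("wrist",(np.array(u)+.5)/1.5-.5,z)
print("fin",f([[386,257]],.05),"fintop box bottom/top",f([[386,275],[386,247]],.05))
P=f([[361,151],[412,150],[413,208],[361,208]],.022);print(P.mean(0),np.degrees(np.arctan2(*(P[0]+P[1]-P[2]-P[3])[[1,0]])))
t=f([[351,282],[420,281]],.022);print("tail",t.mean(0),np.linalg.norm(t[1]-t[0]))
print("bottle top",f([[454,405]],.085),"adapter top",f([[260,376]],.044))
```

```text
fin [[ 0.69937316 -0.01122483  0.05      ]] fintop box bottom/top [[ 0.71161146 -0.01216929  0.05      ]
 [ 0.69267114 -0.01070767  0.05      ]]
[ 0.65032575 -0.00695825  0.022     ] 176.11985908353824
tail [ 0.72318721 -0.01347822  0.022     ] 0.050472043113773256
bottle top [[0.7925676  0.02566884 0.085     ]] adapter top [[ 0.78141495 -0.10967453  0.044     ]]
```

```bash
python3 -m jog '[{"x":6,"y":0,"z":0,"ax":0,"ay":0,"az":0},{"x":12,"y":0,"z":0,"ax":0,"ay":0,"az":0},{"x":16,"y":0,"z":0,"ax":0,"ay":0,"az":0},{"x":18,"y":0,"z":0,"ax":0,"ay":0,"az":0},{"x":19.5,"y":0,"z":0,"ax":0,"ay":0,"az":0},{"x":19.5,"y":0,"z":0,"ax":0,"ay":0,"az":0},{"x":19.5,"y":0,"z":0,"ax":0,"ay":0,"az":0}]' 0
python3 -m jog '[{"x":0,"y":0,"z":0,"ax":0,"ay":0,"az":0},{"x":0,"y":0,"z":0,"ax":0,"ay":0,"az":0},{"x":0,"y":0,"z":0,"ax":0,"ay":0,"az":0},{"x":0,"y":0,"z":0,"ax":0,"ay":0,"az":0},{"x":0,"y":0,"z":0,"ax":0,"ay":0,"az":0},{"x":0,"y":0,"z":0,"ax":0,"ay":0,"az":0},{"x":0,"y":0,"z":0,"ax":0,"ay":0,"az":0},{"x":0,"y":0,"z":0,"ax":0,"ay":0,"az":0}]' 1 60
python3 - <<'E'
from h import *
tool([.701,-.012,.07])
snap("wrist","g_wrist")
E
```

```text
time_s: 10.12
position: [0.7019, -0.0114, 0.0295]
tool_rot: [-0.481, 0.518, 0.48, 0.519]
wrist_force: [0.4, 0.5, -0.5]
finger_gap: 0.0852
time_s: 11.12
position: [0.7012, -0.0114, 0.0285]
tool_rot: [-0.481, 0.518, 0.481, 0.519]
wrist_force: [-0.2, 0.7, 2.5]
finger_gap: 0.0109
pos [ 0.7012 -0.0114  0.0285] yaw 175.7 tiltx [ 0.001 -0.    -1.   ] j6 -1.61 shift cm [-4.15  0.01 -0.07]
```

View pics/g_wrist.png

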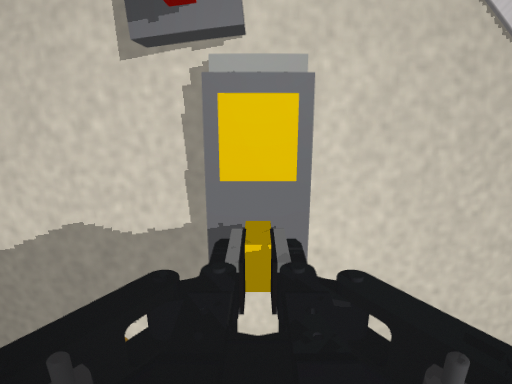

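Run:
```python
from h import *
tool([.65,.05,.09],42);tool([.58,.10,.09]);tool([.506,.1895,.09])
```

```text
pos [ 0.7012 -0.0114  0.0285] yaw 175.7 tiltx [ 0.001 -0.    -1.   ] j6 -1.61 shift cm [-6.15  5.56  5.73] ax 2.333
pos [ 0.7012 -0.0114  0.0285] yaw 175.7 tiltx [ 0.001 -0.    -1.   ] j6 -1.61 shift cm [-6.16 12.92 10.19]
pos [ 0.7012 -0.0114  0.0285] yaw 175.7 tiltx [ 0.001 -0.    -1.   ] j6 -1.61 shift cm [-6.16 20.98 18.55]
```

```bash
python3 -m jog '[{"x":-2,"y":0,"z":0,"ax":0,"ay":0,"az":0},{"x":-4,"y":0,"z":0,"ax":0,"ay":0,"az":0},{"x":-6.2,"y":1.5,"z":1.5,"ax":0,"ay":0,"az":0},{"x":-6.2,"y":4,"z":4,"ax":0.15,"ay":0,"az":0},{"x":-6.2,"y":7,"z":6.5,"ax":0.3,"ay":0,"az":0},{"x":-6.2,"y":10,"z":8.5,"ax":0.45,"ay":0,"az":0},{"x":-6.2,"y":13,"z":10.5,"ax":0.6,"ay":0,"az":0},{"x":-6.2,"y":15,"z":12.5,"ax":0.75,"ay":0,"az":0},{"x":-6.2,"y":17,"z":14.5,"ax":0.9,"ay":0,"az":0},{"x":-6.2,"y":19,"z":16.5,"ax":1.05,"ay":0,"az":0},{"x":-6.2,"y":21,"z":18.5,"ax":1.2,"ay":0,"az":0},{"x":-6.2,"y":21,"z":18.5,"ax":1.35,"ay":0,"az":0}]'
python3 -m jog '[{"x":0,"y":0,"z":0,"ax":0.15,"ay":0,"az":0},{"x":0,"y":0,"z":0,"ax":0.3,"ay":0,"az":0},{"x":0,"y":0,"z":0,"ax":0.45,"ay":0,"az":0},{"x":0,"y":0,"z":0,"ax":0.6,"ay":0,"az":0},{"x":0,"y":0,"z":0,"ax":0.75,"ay":0,"az":0},{"x":0,"y":0,"z":0,"ax":0.9,"ay":0,"az":0},{"x":0,"y":0,"z":0,"ax":0.98,"ay":0,"az":0},{"x":0,"y":0,"z":0,"ax":0.98,"ay":0,"az":0},{"x":0,"y":0,"z":0,"ax":0.98,"ay":0,"az":0}]'
python3 - <<'E'
from h import *
tool([.506,.1895,.0335],42)
snap("wrist","h_wrist",None,1.5)
E
```

```text
time_s: 12.68
position: [0.5016, 0.1909, 0.0903]
tool_rot: [-0.05, 0.706, 0.051, 0.704]
wrist_force: [0.8, 0.2, -0.7]
finger_gap: 0.0105
time_s: 13.8
position: [0.5046, 0.1894, 0.0904]
tool_rot: [0.286, 0.647, -0.286, 0.646]
wrist_force: [0.4, -0.1, -0.6]
finger_gap: 0.0107
pos [0.5046 0.1894 0.0904] yaw 42.2 tiltx [-0.001 -0.    -1.   ] j6 1.06 shift cm [5.69 0.11 0.08] ax 0.004
```

View pics/h_wrist.png

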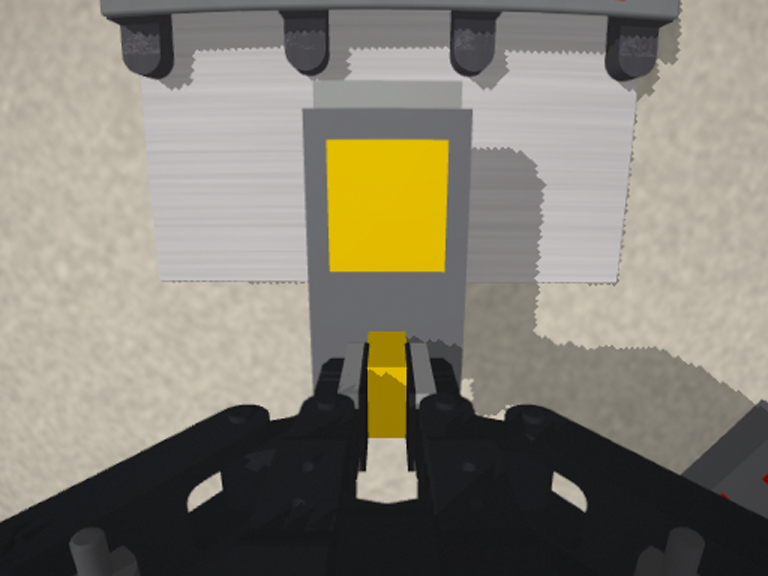

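Run:
```python
from h import *
f=lambda u,z:plane("wrist",(np.array(u)+.5)/1.5-.5,z)
A=R.from_quat(bot.read_state()["tool_rot"]);t=np.array(bot.read_state()["position"])
loc=lambda P:((P-t)@A.as_matrix())[:,1:].round(4)
print("noses",loc(f([[150,75],[308,75],[473,75],[630,78]],.012)))
print("apron",loc(f([[160,281],[618,283]],.004)))
print("walls z18",loc(f([[122,30],[169,30],[285,30],[330,30],[450,30],[495,30],[608,30],[655,30]],.018)))
```

```text
noses [[ 0.1023 -0.1041]
 [ 0.1006 -0.0342]
 [ 0.1007  0.0367]
 [ 0.1015  0.1064]]
apron [[ 0.007  -0.113 ]
 [ 0.0064  0.1149]]
walls z18 [[ 0.1202 -0.1124]
 [ 0.1192 -0.0916]
 [ 0.1177 -0.0424]
 [ 0.1174 -0.0238]
 [ 0.1175  0.0256]
 [ 0.1178  0.0443]
 [ 0.1195  0.0923]
 [ 0.1206  0.1131]]
```

```bash
python3 -m jog '[{"x":3,"y":0,"z":0.1,"ax":0,"ay":0,"az":0},{"x":5,"y":0,"z":0.1,"ax":0,"ay":0,"az":0},{"x":5.6,"y":0,"z":0.1,"ax":0,"ay":0,"az":0},{"x":5.6,"y":0,"z":0.1,"ax":0,"ay":0,"az":0},{"x":5.6,"y":0,"z":0.1,"ax":0,"ay":0,"az":0}]'
python3 -m jog '[{"x":0,"y":1,"z":0,"ax":0,"ay":0,"az":0},{"x":0,"y":2,"z":0,"ax":0,"ay":0,"az":0},{"x":0,"y":3,"z":0,"ax":0,"ay":0,"az":0},{"x":0,"y":4,"z":0,"ax":0,"ay":0,"az":0},{"x":0,"y":4,"z":0,"ax":0,"ay":0,"az":0}]'
python3 - <<'E'
from h import *
tool()
snap("wrist","i_wrist")
E
```

```text
time_s: 14.48
position: [0.5069, 0.1885, 0.0351]
tool_rot: [0.287, 0.646, -0.286, 0.647]
wrist_force: [-0.1, 0.4, -1.6]
finger_gap: 0.0103
time_s: 15.1
position: [0.5368, 0.2158, 0.0342]
tool_rot: [0.287, 0.646, -0.286, 0.647]
wrist_force: [-0.9, 0.0, -1.5]
finger_gap: 0.0107
pos [0.5368 0.2158 0.0342] yaw 42.2 tiltx [ 0.001  0.    -1.   ] j6 1.10
```

View pics/i_wrist.png

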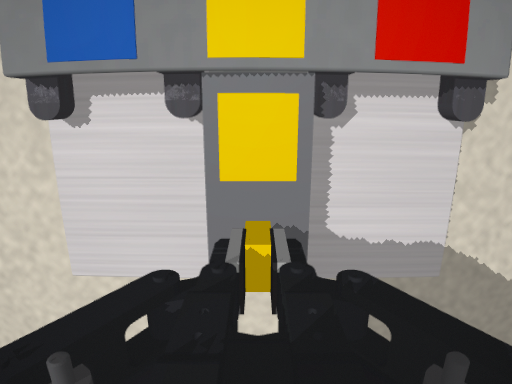

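```bash
python3 -m jog '[{"x":0,"y":1,"z":0,"ax":0,"ay":0,"az":0},{"x":0,"y":2,"z":0,"ax":0,"ay":0,"az":0},{"x":0,"y":3,"z":0,"ax":0,"ay":0,"az":0},{"x":0,"y":4,"z":0,"ax":0,"ay":0,"az":0},{"x":0,"y":4.6,"z":0,"ax":0,"ay":0,"az":0},{"x":0,"y":4.6,"z":0,"ax":0,"ay":0,"az":0}]'
python3 -m jog '[{"x":0,"y":0.2,"z":0,"ax":0,"ay":0,"az":0},{"x":0,"y":0.4,"z":0,"ax":0,"ay":0,"az":0},{"x":0,"y":0.4,"z":0,"ax":0,"ay":0,"az":0}]'
python3 -m jog '[{"x":0,"y":0.2,"z":0,"ax":0,"ay":0,"az":0},{"x":0,"y":0.2,"z":0,"ax":0,"ay":0,"az":0}]'
```

```text
time_s: 15.9
position: [0.5703, 0.2463, 0.0341]
tool_rot: [0.287, 0.646, -0.287, 0.646]
wrist_force: [0.2, 0.8, -1.8]
finger_gap: 0.0109
time_s: 16.27
position: [0.573, 0.2487, 0.0343]
tool_rot: [0.287, 0.646, -0.287, 0.646]
wrist_force: [-0.4, -0.5, -1.5]
finger_gap: 0.0106
time_s: 16.52
position: [0.5738, 0.2497, 0.0341]
tool_rot: [0.286, 0.647, -0.287, 0.646]
wrist_force: [-1.5, -1.4, -1.0]
finger_gap: 0.0103
```

```bash
python3 -m jog '[{"x":0,"y":0.15,"z":0,"ax":0,"ay":0,"az":0},{"x":0,"y":0.15,"z":0,"ax":0,"ay":0,"az":0}]'
python3 -m jog '[{"x":0,"y":0.15,"z":0,"ax":0,"ay":0,"az":0},{"x":0,"y":0.15,"z":0,"ax":0,"ay":0,"az":0}]'
python3 - <<'E'
from h import *
tool()
snap("wrist","j_wrist",None,1.5)
E
```

```text
time_s: 16.77
position: [0.5738, 0.2497, 0.0339]
tool_rot: [0.285, 0.647, -0.288, 0.646]
wrist_force: [-4.0, -4.1, 0.8]
finger_gap: 0.0105
time_s: 17.02
position: [0.5738, 0.2498, 0.034]
tool_rot: [0.284, 0.648, -0.289, 0.645]
wrist_force: [-5.0, -6.5, 3.1]
finger_gap: 0.0104
pos [0.5738 0.2498 0.034 ] yaw 42.2 tiltx [-0.006 -0.004 -1.   ] j6 1.14
```

View pics/j_wrist.png

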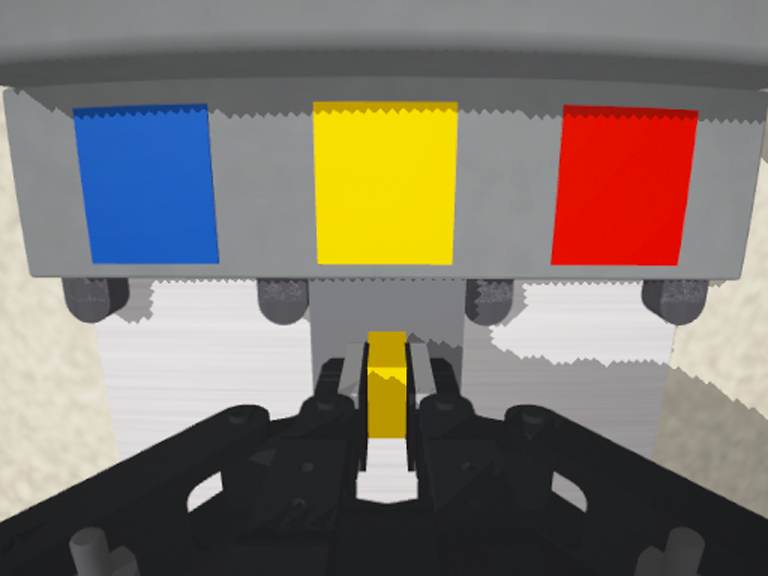

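```bash
python3 -m jog '[{"x":0,"y":0,"z":0,"ax":0,"ay":0,"az":0},{"x":0,"y":0,"z":0,"ax":0,"ay":0,"az":0},{"x":0,"y":0,"z":0,"ax":0,"ay":0,"az":0},{"x":0,"y":0,"z":0,"ax":0,"ay":0,"az":0},{"x":-3,"y":-0.3,"z":0,"ax":0,"ay":0,"az":0},{"x":-8,"y":-1,"z":0,"ax":0,"ay":0,"az":0},{"x":-14,"y":-4,"z":0,"ax":0,"ay":0,"az":0},{"x":-20,"y":-8,"z":0,"ax":0,"ay":0,"az":0},{"x":-20,"y":-8,"z":0,"ax":0,"ay":0,"az":0},{"x":-20,"y":-8,"z":0,"ax":0,"ay":0,"az":0}]' 0.6
python3 - <<'E'
from h import *
tool()
snap("wrist","k_wrist",None,1.5)
snap("top","k_top",None,1.5)
E
```

```text
time_s: 18.32
position: [0.5176, 0.1984, 0.235]
tool_rot: [0.287, 0.646, -0.286, 0.647]
wrist_force: [0.6, 0.6, -0.6]
finger_gap: 0.0338
pos [0.5176 0.1984 0.235 ] yaw 42.1 tiltx [ 0.002  0.001 -1.   ] j6 1.08
```

View pics/k_wrist.png

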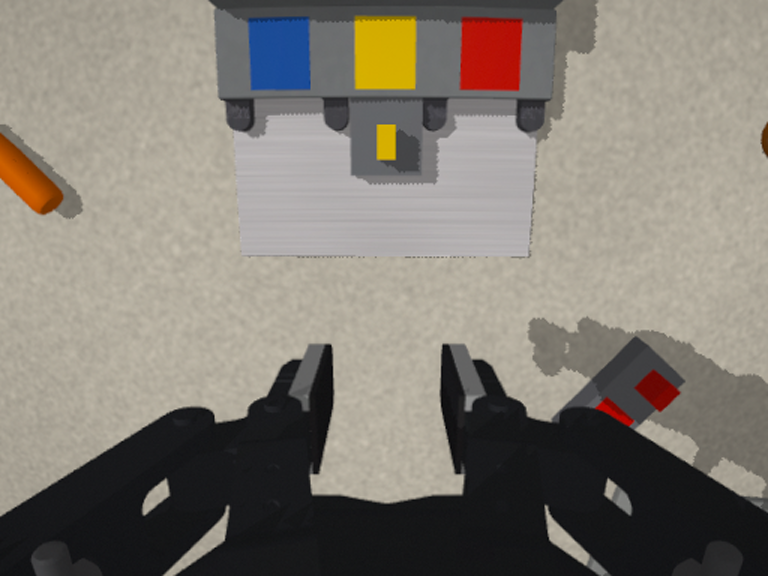

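View pics/k_top.png

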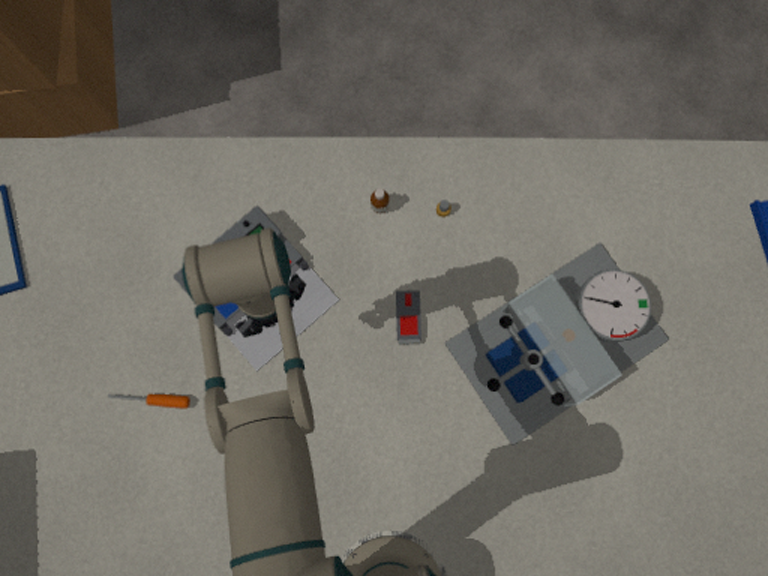

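Run:
```python
from h import *
f=lambda u,z:plane("wrist",(np.array(u)+.5)/1.5-.5,z)
r=f([[220,99],[556,98]],.034);t=f([[352,175],[421,175]],.026);u=f([[386,157]],.054)
d=np.array([np.cos(np.radians(42)),np.sin(np.radians(42)),0])
print("tail dock x",((t-r.mean(0))@d), "fin", (u-r.mean(0))@d)
tool([.58,-.035,.22],183)
```

```text
tail dock x [-0.05209878 -0.05189091] fin [-0.039587]
pos [0.5171 0.1986 0.2326] yaw 42.2 tiltx [-0.002 -0.    -1.   ] j6 1.08 shift cm [  1.25 -11.01  21.54] ax -2.458
```

Yellow is home: its tail measures −52.0 mm against −52 expected. Next is red.

```bash
python3 -m jog '[{"x":0,"y":-2,"z":3,"ax":-0.18,"ay":0,"az":0},{"x":0,"y":-4,"z":7,"ax":-0.36,"ay":0,"az":0},{"x":0,"y":-6,"z":11,"ax":-0.54,"ay":0,"az":0},{"x":0,"y":-8,"z":15,"ax":-0.72,"ay":0,"az":0},{"x":0,"y":-10,"z":19,"ax":-0.9,"ay":0,"az":0},{"x":0,"y":-11,"z":21.5,"ax":-1.08,"ay":0,"az":0},{"x":0,"y":-11,"z":21.5,"ax":-1.26,"ay":0,"az":0},{"x":0,"y":-11,"z":21.5,"ax":-1.44,"ay":0,"az":0},{"x":0,"y":-11,"z":21.5,"ax":-1.62,"ay":0,"az":0},{"x":0,"y":-11,"z":21.5,"ax":-1.8,"ay":0,"az":0},{"x":0,"y":-11,"z":21.5,"ax":-1.98,"ay":0,"az":0},{"x":0,"y":-11,"z":21.5,"ax":-2.16,"ay":0,"az":0}]' 0
python3 -m jog '[{"x":0,"y":0,"z":0,"ax":-0.15,"ay":0,"az":0},{"x":0,"y":0,"z":0,"ax":-0.3,"ay":0,"az":0},{"x":0,"y":0,"z":0,"ax":-0.3,"ay":0,"az":0},{"x":0,"y":0,"z":0,"ax":-0.3,"ay":0,"az":0}]'
python3 - <<'E'
from h import *
tool([.58,-.035,.028],183)
snap("wrist","l_wrist",None,1.5)
E
```

```text
time_s: 19.92
position: [0.58, -0.0344, 0.2314]
tool_rot: [-0.435, 0.557, 0.438, 0.555]
wrist_force: [0.2, -0.6, 0.3]
finger_gap: 0.0855
time_s: 20.42
position: [0.5801, -0.0346, 0.2328]
tool_rot: [-0.512, 0.487, 0.514, 0.486]
wrist_force: [-0.1, -0.3, 1.1]
finger_gap: 0.0856
pos [ 0.5801 -0.0346  0.2328] yaw -177.0 tiltx [-0.002  0.    -1.   ] j6 -1.80 shift cm [20.48 -0.04 -0.05] ax 0.000
```

View pics/l_wrist.png

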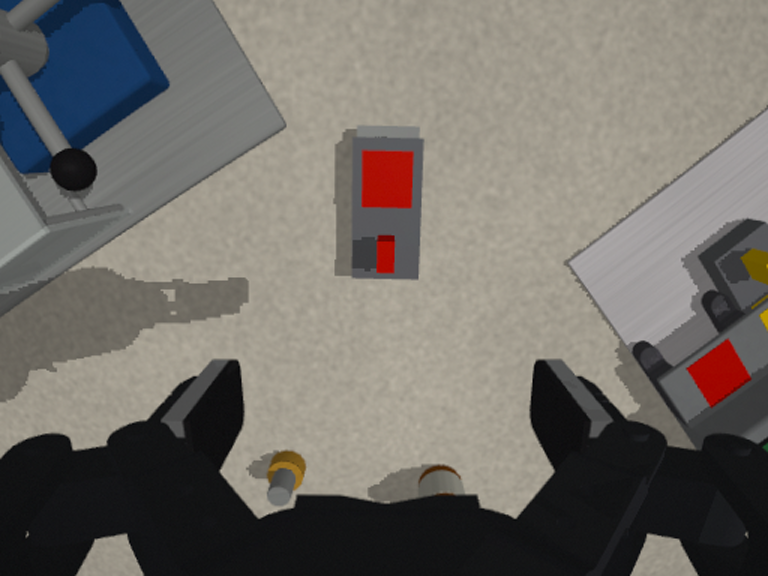

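```bash
python3 -m jog '[{"x":6,"y":0,"z":0,"ax":0,"ay":0,"az":0},{"x":12,"y":0,"z":0,"ax":0,"ay":0,"az":0},{"x":17,"y":0,"z":0,"ax":0,"ay":0,"az":0},{"x":19,"y":0,"z":0,"ax":0,"ay":0,"az":0},{"x":20.4,"y":0,"z":0,"ax":0,"ay":0,"az":0},{"x":20.4,"y":0,"z":0,"ax":0,"ay":0,"az":0},{"x":20.4,"y":0,"z":0,"ax":0,"ay":0,"az":0}]' 0
python3 -m jog '[{"x":0,"y":0,"z":0,"ax":0,"ay":0,"az":0},{"x":0,"y":0,"z":0,"ax":0,"ay":0,"az":0},{"x":0,"y":0,"z":0,"ax":0,"ay":0,"az":0},{"x":0,"y":0,"z":0,"ax":0,"ay":0,"az":0},{"x":0,"y":0,"z":0,"ax":0,"ay":0,"az":0},{"x":0,"y":0,"z":0,"ax":0,"ay":0,"az":0},{"x":0,"y":0,"z":0,"ax":0,"ay":0,"az":0},{"x":0,"y":0,"z":0,"ax":0,"ay":0,"az":0}]' 1 60
python3 - <<'E'
from h import *
snap("wrist","m_wrist")
a=np.radians(42.2);d=np.array([np.cos(a),np.sin(a)]);n=np.array([-d[1],d[0]])
# home TCP yellow measured (.5738,.2498)
hy=np.array([.5738,.2498]);hr=hy-.070*n;pre=hr-.091*d
print("red home",hr,"pre",pre)
tool([pre[0],pre[1],.09],42.2)
E
```

```text
time_s: 21.35
position: [0.5811, -0.035, 0.0313]
tool_rot: [0.514, -0.486, -0.513, -0.487]
wrist_force: [0.4, 0.8, 0.0]
finger_gap: 0.0853
time_s: 22.35
position: [0.5803, -0.0349, 0.0305]
tool_rot: [0.514, -0.486, -0.513, -0.486]
wrist_force: [0.6, -0.4, 3.8]
finger_gap: 0.0111
red home [0.62082044 0.19794368] pre [0.55340722 0.1368171 ]
pos [ 0.5803 -0.0349  0.0305] yaw -176.9 tiltx [ 0.001 -0.    -1.   ] j6 -1.80 shift cm [-5.95  1.75 17.29] ax 2.459
```

View pics/m_wrist.png

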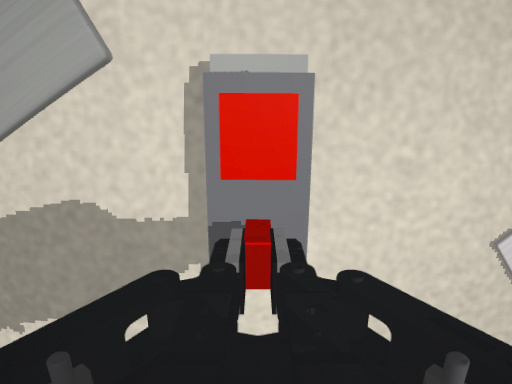

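```bash
python3 -m jog '[{"x":-2,"y":0,"z":0,"ax":0,"ay":0,"az":0},{"x":-4,"y":0,"z":0,"ax":0,"ay":0,"az":0},{"x":-6,"y":0.5,"z":1.5,"ax":0.05,"ay":0,"az":0},{"x":-6,"y":1,"z":4,"ax":0.2,"ay":0,"az":0},{"x":-6,"y":1.5,"z":7,"ax":0.35,"ay":0,"az":0},{"x":-6,"y":1.7,"z":10,"ax":0.5,"ay":0,"az":0},{"x":-6,"y":1.7,"z":12,"ax":0.65,"ay":0,"az":0},{"x":-6,"y":1.7,"z":14,"ax":0.8,"ay":0,"az":0},{"x":-6,"y":1.7,"z":16,"ax":0.95,"ay":0,"az":0},{"x":-6,"y":1.7,"z":17.3,"ax":1.1,"ay":0,"az":0},{"x":-6,"y":1.7,"z":17.3,"ax":1.25,"ay":0,"az":0},{"x":-6,"y":1.7,"z":17.3,"ax":1.4,"ay":0,"az":0}]'
python3 -m jog '[{"x":0,"y":0,"z":0,"ax":0.15,"ay":0,"az":0},{"x":0,"y":0,"z":0,"ax":0.3,"ay":0,"az":0},{"x":0,"y":0,"z":0,"ax":0.45,"ay":0,"az":0},{"x":0,"y":0,"z":0,"ax":0.6,"ay":0,"az":0},{"x":0,"y":0,"z":0,"ax":0.75,"ay":0,"az":0},{"x":0,"y":0,"z":0,"ax":0.9,"ay":0,"az":0},{"x":0,"y":0,"z":0,"ax":1.06,"ay":0,"az":0},{"x":0,"y":0,"z":0,"ax":1.06,"ay":0,"az":0},{"x":0,"y":0,"z":0,"ax":1.06,"ay":0,"az":0}]'
python3 - <<'E'
from h import *
tool([.5534,.1368,.036],42.2)
snap("wrist","n_wrist",None,1.5)
E
```

```text
time_s: 23.9
position: [0.5529, 0.1371, 0.0893]
tool_rot: [-0.078, 0.703, 0.078, 0.702]
wrist_force: [0.5, 0.4, -1.5]
finger_gap: 0.0106
time_s: 25.02
position: [0.5533, 0.1369, 0.0898]
tool_rot: [0.286, 0.647, -0.286, 0.646]
wrist_force: [0.3, 0.3, -0.2]
finger_gap: 0.0104
pos [0.5533 0.1369 0.0898] yaw 42.3 tiltx [-0.001 -0.    -1.   ] j6 0.95 shift cm [5.38 0.   0.01] ax 0.002
```

View pics/n_wrist.png

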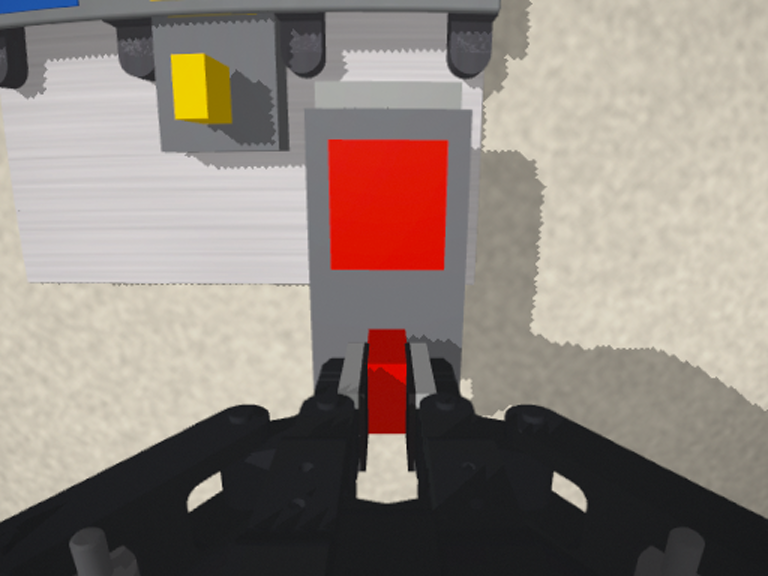

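```bash
python3 -m jog '[{"x":3,"y":0,"z":0,"ax":0,"ay":0,"az":0},{"x":5,"y":0,"z":0,"ax":0,"ay":0,"az":0},{"x":5.35,"y":0,"z":0,"ax":0,"ay":0,"az":0},{"x":5.35,"y":0,"z":0,"ax":0,"ay":0,"az":0},{"x":5.35,"y":0,"z":0,"ax":0,"ay":0,"az":0}]'
python3 -m jog '[{"x":0,"y":1,"z":0,"ax":0,"ay":0,"az":0},{"x":0,"y":2,"z":0,"ax":0,"ay":0,"az":0},{"x":0,"y":3,"z":0,"ax":0,"ay":0,"az":0},{"x":0,"y":4,"z":0,"ax":0,"ay":0,"az":0},{"x":0,"y":4,"z":0,"ax":0,"ay":0,"az":0}]'
python3 - <<'E'
from h import *
tool([.6208,.1979,.036])
snap("wrist","o_wrist")
E
```

```text
time_s: 25.7
position: [0.5546, 0.1371, 0.0377]
tool_rot: [0.287, 0.646, -0.286, 0.647]
wrist_force: [1.3, 0.2, -1.5]
finger_gap: 0.011
time_s: 26.32
position: [0.5843, 0.1645, 0.0367]
tool_rot: [0.287, 0.646, -0.286, 0.647]
wrist_force: [-0.2, -0.8, -1.5]
finger_gap: 0.0107
pos [0.5843 0.1645 0.0367] yaw 42.2 tiltx [ 0.001  0.    -1.   ] j6 0.99 shift cm [ 0.07  4.95 -0.02]
```

View pics/o_wrist.png

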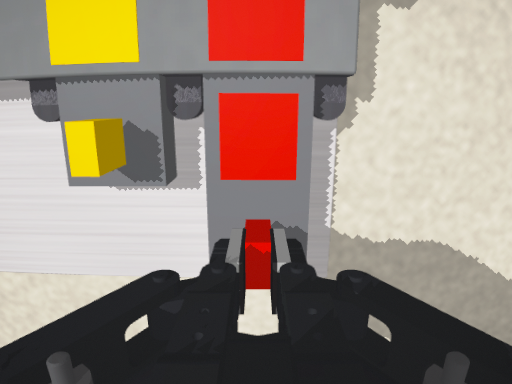

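```bash
python3 -m jog '[{"x":0,"y":1,"z":0,"ax":0,"ay":0,"az":0},{"x":0,"y":2,"z":0,"ax":0,"ay":0,"az":0},{"x":0,"y":3,"z":0,"ax":0,"ay":0,"az":0},{"x":0,"y":4,"z":0,"ax":0,"ay":0,"az":0},{"x":0,"y":4.6,"z":0,"ax":0,"ay":0,"az":0},{"x":0,"y":4.8,"z":0,"ax":0,"ay":0,"az":0},{"x":0,"y":4.8,"z":0,"ax":0,"ay":0,"az":0}]'
python3 -m jog '[{"x":0,"y":0.2,"z":0,"ax":0,"ay":0,"az":0},{"x":0,"y":0.2,"z":0,"ax":0,"ay":0,"az":0}]'
python3 -m jog '[{"x":0,"y":0.2,"z":0,"ax":0,"ay":0,"az":0},{"x":0,"y":0.2,"z":0,"ax":0,"ay":0,"az":0}]'
python3 -m jog '[{"x":0,"y":0.15,"z":0,"ax":0,"ay":0,"az":0},{"x":0,"y":0.15,"z":0,"ax":0,"ay":0,"az":0}]'
```

```text
time_s: 27.25
position: [0.6188, 0.196, 0.0367]
tool_rot: [0.287, 0.646, -0.287, 0.646]
wrist_force: [0.5, -0.6, -1.4]
finger_gap: 0.0106
time_s: 27.5
position: [0.6205, 0.1973, 0.0368]
tool_rot: [0.287, 0.646, -0.287, 0.646]
wrist_force: [-0.6, -0.2, -1.8]
finger_gap: 0.0105
time_s: 27.75
position: [0.6207, 0.1976, 0.0366]
tool_rot: [0.285, 0.647, -0.288, 0.646]
wrist_force: [-2.5, -4.3, 1.3]
finger_gap: 0.0104
time_s: 28.0
position: [0.6206, 0.1977, 0.0365]
tool_rot: [0.285, 0.648, -0.288, 0.645]
wrist_force: [-5.0, -6.5, 1.9]
finger_gap: 0.0106
```

Red is against the stop at its expected position. Release and look.

```bash
python3 -m jog '[{"x":0,"y":0,"z":0,"ax":0,"ay":0,"az":0},{"x":0,"y":0,"z":0,"ax":0,"ay":0,"az":0},{"x":0,"y":0,"z":0,"ax":0,"ay":0,"az":0},{"x":0,"y":0,"z":0,"ax":0,"ay":0,"az":0},{"x":-3,"y":-0.3,"z":0,"ax":0,"ay":0,"az":0},{"x":-8,"y":-1,"z":0,"ax":0,"ay":0,"az":0},{"x":-14,"y":-4,"z":0,"ax":0,"ay":0,"az":0},{"x":-20,"y":-8,"z":0,"ax":0,"ay":0,"az":0},{"x":-20,"y":-8,"z":0,"ax":0,"ay":0,"az":0},{"x":-20,"y":-8,"z":0,"ax":0,"ay":0,"az":0}]' 0.6
python3 - <<'E'
from h import *
tool()
snap("wrist","p_wrist",None,1.5)
snap("top","p_top",None,1.5)
E
```

```text
time_s: 29.25
position: [0.564, 0.146, 0.2376]
tool_rot: [0.287, 0.646, -0.286, 0.647]
wrist_force: [0.5, -0.2, -0.8]
finger_gap: 0.0342
pos [0.564  0.146  0.2376] yaw 42.1 tiltx [ 0.002  0.001 -1.   ] j6 0.97
```

View pics/p_wrist.png

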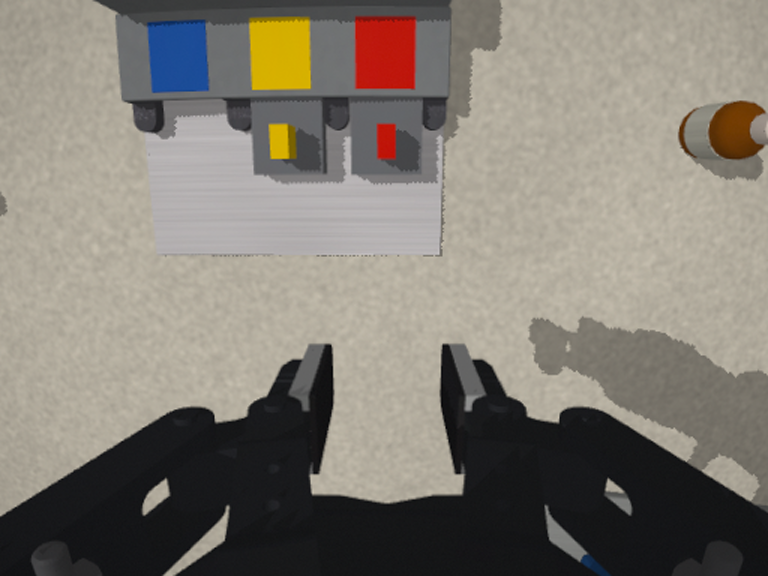

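View pics/p_top.png

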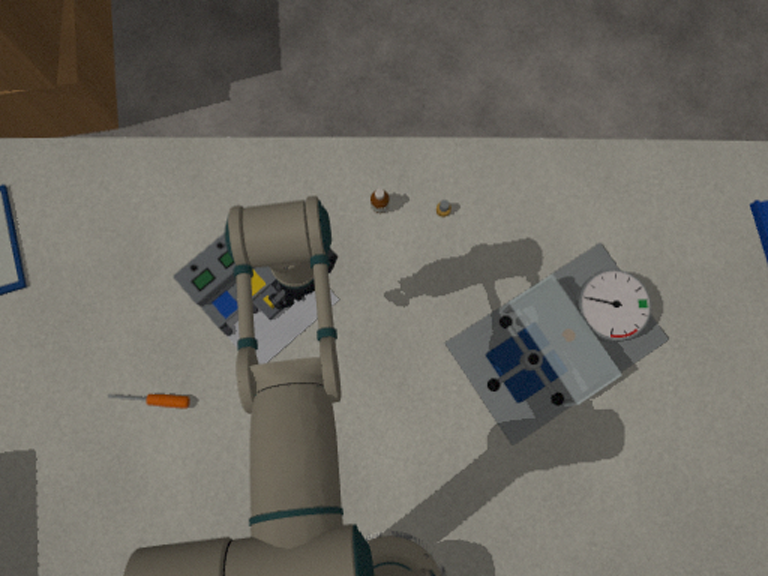

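Run:
```python
from h import *
f=lambda u,z:plane("wrist",(np.array(u)+.5)/1.5-.5,z)
r=f([[124,102],[449,96]],.034);t=f([[255,174],[323,174],[352,174],[421,174]],.026)
d=np.array([np.cos(np.radians(42)),np.sin(np.radians(42)),0])
print("tail dock x",((t-r.mean(0))@d))
tool(pp(218,z=.2),12.9)
A=R.from_euler('z',12.9-42.1,degrees=True)*R.from_quat(bot.read_state()["tool_rot"])
for a in range(218,92,-10):print(a,(A.inv().apply(pp(a)-pp(218))*100).round(2))
```

```text
tail dock x [-0.05142494 -0.05161505 -0.05161017 -0.05139826]
pos [0.5634 0.1464 0.235 ] yaw 42.2 tiltx [-0.002 -0.    -1.   ] j6 0.97 shift cm [  3.54 -39.11  19.02] ax 0.511
218 [0. 0. 0.]
208 [ 0.    0.58 -0.76]
198 [-0.    1.29 -1.41]
188 [-0.    2.1  -1.93]
178 [-0.    2.98 -2.29]
168 [-0.    3.92 -2.5 ]
158 [-0.    4.88 -2.55]
148 [-0.01  5.83 -2.42]
138 [-0.01  6.74 -2.13]
128 [-0.01  7.59 -1.69]
118 [-0.01  8.35 -1.11]
108 [-0.02  9.   -0.4 ]
98 [-0.02  9.52  0.4 ]
```

```bash
python3 -m jog '[{"x":0,"y":-4,"z":2,"ax":0.1,"ay":0,"az":0},{"x":0,"y":-9,"z":4.5,"ax":0.2,"ay":0,"az":0},{"x":0,"y":-14,"z":7,"ax":0.3,"ay":0,"az":0},{"x":0,"y":-19,"z":9.3,"ax":0.4,"ay":0,"az":0},{"x":0,"y":-24,"z":11.7,"ax":0.51,"ay":0,"az":0},{"x":0,"y":-29,"z":14,"ax":0.51,"ay":0,"az":0},{"x":0,"y":-34,"z":16.5,"ax":0.51,"ay":0,"az":0},{"x":0,"y":-39.1,"z":19,"ax":0.51,"ay":0,"az":0},{"x":0,"y":-39.1,"z":19,"ax":0.51,"ay":0,"az":0},{"x":0,"y":-39.1,"z":19,"ax":0.51,"ay":0,"az":0},{"x":0,"y":-39.1,"z":19,"ax":0.51,"ay":0,"az":0}]' 1 40
python3 - <<'E'
from h import *
tool(pp(218),12.9)
E
```

```text
time_s: 30.72
position: [0.4019, -0.2558, 0.236]
tool_rot: [0.44, 0.554, -0.44, 0.553]
wrist_force: [0.5, -0.4, -0.4]
finger_gap: -0.0
pos [ 0.4019 -0.2558  0.236 ] yaw 13.0 tiltx [-0.001  0.002 -1.   ] j6 0.63 shift cm [16.3  -0.09  0.15] ax 0.003
```

```bash
python3 -m jog '[{"x":5,"y":-0.1,"z":0.1,"ax":0,"ay":0,"az":0},{"x":10,"y":-0.1,"z":0.1,"ax":0,"ay":0,"az":0},{"x":14,"y":-0.1,"z":0.1,"ax":0,"ay":0,"az":0},{"x":16.2,"y":-0.1,"z":0.1,"ax":0,"ay":0,"az":0},{"x":16.2,"y":-0.1,"z":0.1,"ax":0,"ay":0,"az":0},{"x":16.2,"y":-0.1,"z":0.1,"ax":0,"ay":0,"az":0}]'
python3 -m jog '[{"x":0,"y":0.6,"z":-0.75,"ax":0,"ay":0,"az":0},{"x":0,"y":1.3,"z":-1.4,"ax":0,"ay":0,"az":0},{"x":0,"y":2.1,"z":-1.9,"ax":0,"ay":0,"az":0},{"x":0,"y":3.0,"z":-2.3,"ax":0,"ay":0,"az":0},{"x":0,"y":3.9,"z":-2.5,"ax":0,"ay":0,"az":0},{"x":0,"y":4.9,"z":-2.55,"ax":0,"ay":0,"az":0},{"x":0,"y":5.8,"z":-2.4,"ax":0,"ay":0,"az":0},{"x":0,"y":6.7,"z":-2.15,"ax":0,"ay":0,"az":0},{"x":0,"y":7.6,"z":-1.7,"ax":0,"ay":0,"az":0},{"x":0,"y":8.35,"z":-1.1,"ax":0,"ay":0,"az":0},{"x":0,"y":9.0,"z":-0.4,"ax":0,"ay":0,"az":0},{"x":0,"y":9.5,"z":0.3,"ax":0,"ay":0,"az":0}]'
python3 -m jog '[{"x":0,"y":0,"z":0,"ax":0,"ay":0,"az":0}]'
python3 - <<'E'
from h import *
tool(pp(218,z=.14))
snap("top","q_top",(290,150,450,300),4)
E
```

```text
time_s: 31.48
position: [0.4017, -0.2582, 0.0756]
tool_rot: [0.44, 0.553, -0.44, 0.554]
wrist_force: [-0.1, 0.1, -0.2]
finger_gap: -0.0002
time_s: 32.98
position: [0.4915, -0.2377, 0.0744]
tool_rot: [0.44, 0.556, -0.441, 0.551]
wrist_force: [-4.7, 2.7, 3.2]
finger_gap: -0.0003
time_s: 33.1
position: [0.4932, -0.2388, 0.0746]
tool_rot: [0.441, 0.554, -0.44, 0.552]
wrist_force: [-2.2, 2.1, 0.7]
finger_gap: 0.0001
pos [ 0.4932 -0.2388  0.0746] yaw 12.9 tiltx [-0.002  0.002 -1.   ] j6 0.77 shift cm [-6.53 -9.4  -0.29]
```

View pics/q_top.png

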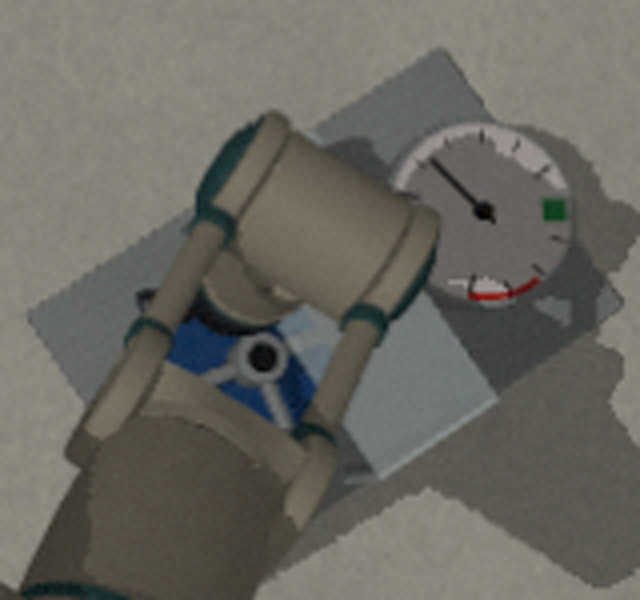

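```bash
python3 -m jog '[{"x":-4,"y":-0.1,"z":0.1,"ax":0,"ay":0,"az":0},{"x":-6.6,"y":-0.2,"z":0.1,"ax":0,"ay":0,"az":0},{"x":-6.6,"y":-5,"z":-0.1,"ax":0,"ay":0,"az":0},{"x":-6.6,"y":-9.3,"z":-0.3,"ax":0,"ay":0,"az":0},{"x":-6.6,"y":-9.3,"z":-0.3,"ax":0,"ay":0,"az":0},{"x":-6.6,"y":-9.3,"z":-0.3,"ax":0,"ay":0,"az":0},{"x":-3,"y":-9.3,"z":-0.3,"ax":0,"ay":0,"az":0},{"x":0,"y":-9.3,"z":-0.3,"ax":0,"ay":0,"az":0},{"x":0,"y":-9.3,"z":-0.3,"ax":0,"ay":0,"az":0}]'
python3 -m jog '[{"x":0,"y":0.6,"z":-0.75,"ax":0,"ay":0,"az":0},{"x":0,"y":1.3,"z":-1.4,"ax":0,"ay":0,"az":0},{"x":0,"y":2.1,"z":-1.9,"ax":0,"ay":0,"az":0},{"x":0,"y":3.0,"z":-2.3,"ax":0,"ay":0,"az":0},{"x":0,"y":3.9,"z":-2.5,"ax":0,"ay":0,"az":0},{"x":0,"y":4.9,"z":-2.55,"ax":0,"ay":0,"az":0},{"x":0,"y":5.8,"z":-2.4,"ax":0,"ay":0,"az":0},{"x":0,"y":6.7,"z":-2.15,"ax":0,"ay":0,"az":0},{"x":0,"y":7.6,"z":-1.7,"ax":0,"ay":0,"az":0},{"x":0,"y":8.35,"z":-1.1,"ax":0,"ay":0,"az":0},{"x":0,"y":9.0,"z":-0.4,"ax":0,"ay":0,"az":0},{"x":0,"y":9.4,"z":0.3,"ax":0,"ay":0,"az":0}]'
python3 -m jog '[{"x":0,"y":0,"z":0,"ax":0,"ay":0,"az":0}]'
python3 - <<'E'
from h import *
tool(pp(218,z=.14))
snap("top","r_top",(290,150,450,300),4)
E
```

```text
time_s: 34.28
position: [0.4026, -0.2569, 0.0731]
tool_rot: [0.44, 0.555, -0.44, 0.552]
wrist_force: [0.1, -0.2, 1.2]
finger_gap: -0.0001
time_s: 35.78
position: [0.493, -0.2377, 0.0745]
tool_rot: [0.44, 0.555, -0.441, 0.551]
wrist_force: [-4.8, 2.6, 2.8]
finger_gap: 0.0
time_s: 35.9
position: [0.4946, -0.2387, 0.0747]
tool_rot: [0.441, 0.554, -0.44, 0.552]
wrist_force: [-0.9, 1.6, 1.2]
finger_gap: 0.0001
pos [ 0.4946 -0.2387  0.0747] yaw 12.9 tiltx [-0.001  0.002 -1.   ] j6 0.77 shift cm [-6.52 -9.53 -0.31]
```

View pics/r_top.png

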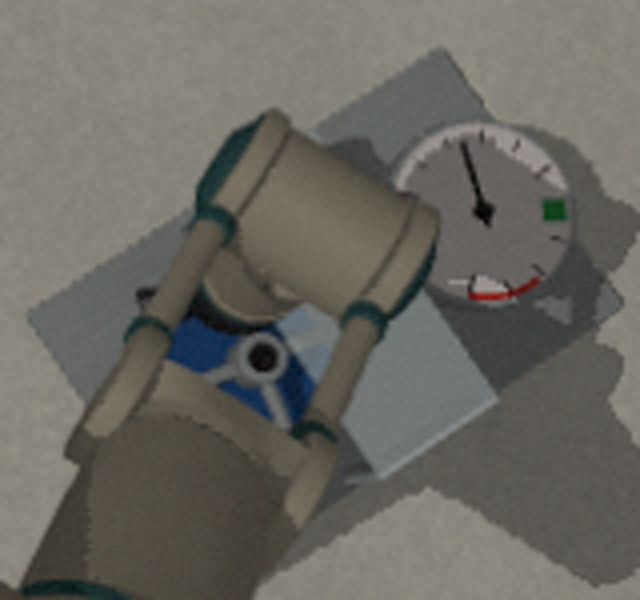

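The pointer advanced by 30°, as expected (tip now at (463,142) in the crop). Repeat.

```bash
python3 -m jog '[{"x":-4,"y":-0.1,"z":0.1,"ax":0,"ay":0,"az":0},{"x":-6.6,"y":-0.2,"z":0.1,"ax":0,"ay":0,"az":0},{"x":-6.6,"y":-5,"z":-0.1,"ax":0,"ay":0,"az":0},{"x":-6.6,"y":-9.5,"z":-0.3,"ax":0,"ay":0,"az":0},{"x":-6.6,"y":-9.5,"z":-0.3,"ax":0,"ay":0,"az":0},{"x":-6.6,"y":-9.5,"z":-0.3,"ax":0,"ay":0,"az":0},{"x":-3,"y":-9.5,"z":-0.3,"ax":0,"ay":0,"az":0},{"x":0,"y":-9.5,"z":-0.3,"ax":0,"ay":0,"az":0},{"x":0,"y":-9.5,"z":-0.3,"ax":0,"ay":0,"az":0}]'
python3 -m jog '[{"x":0,"y":0.6,"z":-0.75,"ax":0,"ay":0,"az":0},{"x":0,"y":1.3,"z":-1.4,"ax":0,"ay":0,"az":0},{"x":0,"y":2.1,"z":-1.9,"ax":0,"ay":0,"az":0},{"x":0,"y":3.0,"z":-2.3,"ax":0,"ay":0,"az":0},{"x":0,"y":3.9,"z":-2.5,"ax":0,"ay":0,"az":0},{"x":0,"y":4.9,"z":-2.55,"ax":0,"ay":0,"az":0},{"x":0,"y":5.8,"z":-2.4,"ax":0,"ay":0,"az":0},{"x":0,"y":6.7,"z":-2.15,"ax":0,"ay":0,"az":0},{"x":0,"y":7.6,"z":-1.7,"ax":0,"ay":0,"az":0},{"x":0,"y":8.35,"z":-1.1,"ax":0,"ay":0,"az":0},{"x":0,"y":9.0,"z":-0.4,"ax":0,"ay":0,"az":0},{"x":0,"y":9.4,"z":0.3,"ax":0,"ay":0,"az":0}]'
python3 -m jog '[{"x":0,"y":0,"z":0,"ax":0,"ay":0,"az":0}]'
python3 - <<'E'
from h import *
tool(pp(218,z=.14))
E
python3 -m jog '[{"x":-4,"y":-0.1,"z":0.1,"ax":0,"ay":0,"az":0},{"x":-6.6,"y":-0.2,"z":0.1,"ax":0,"ay":0,"az":0},{"x":-6.6,"y":-5,"z":-0.1,"ax":0,"ay":0,"az":0},{"x":-6.6,"y":-9.4,"z":-0.3,"ax":0,"ay":0,"az":0},{"x":-6.6,"y":-9.4,"z":-0.3,"ax":0,"ay":0,"az":0},{"x":-6.6,"y":-9.4,"z":-0.3,"ax":0,"ay":0,"az":0},{"x":-3,"y":-9.4,"z":-0.3,"ax":0,"ay":0,"az":0},{"x":0,"y":-9.4,"z":-0.3,"ax":0,"ay":0,"az":0},{"x":0,"y":-9.4,"z":-0.3,"ax":0,"ay":0,"az":0}]'
python3 - <<'E'
from h import *
tool(pp(218))
snap("top","s_top",(290,150,450,300),4)
E
```

```text
time_s: 37.08
position: [0.4017, -0.2571, 0.0731]
tool_rot: [0.44, 0.555, -0.44, 0.552]
wrist_force: [0.7, -0.0, -0.8]
finger_gap: 0.0001
time_s: 38.58
position: [0.4919, -0.2379, 0.0745]
tool_rot: [0.44, 0.555, -0.441, 0.551]
wrist_force: [-4.8, 1.9, 1.9]
finger_gap: -0.0001
time_s: 38.7
position: [0.4934, -0.239, 0.0746]
tool_rot: [0.44, 0.554, -0.44, 0.552]
wrist_force: [-1.3, 2.1, -0.4]
finger_gap: -0.0
pos [ 0.4934 -0.239   0.0746] yaw 12.9 tiltx [-0.002  0.002 -1.   ] j6 0.77 shift cm [-6.52 -9.41 -0.31]
time_s: 39.83
position: [0.4017, -0.2571, 0.0731]
tool_rot: [0.44, 0.555, -0.44, 0.552]
wrist_force: [-1.0, -0.0, -0.3]
finger_gap: -0.0003
pos [ 0.4017 -0.2571  0.0731] yaw 13.0 tiltx [-0.003  0.003 -1.   ] j6 0.63 shift cm [ 0.01 -0.05 -0.  ]
```

View pics/s_top.png

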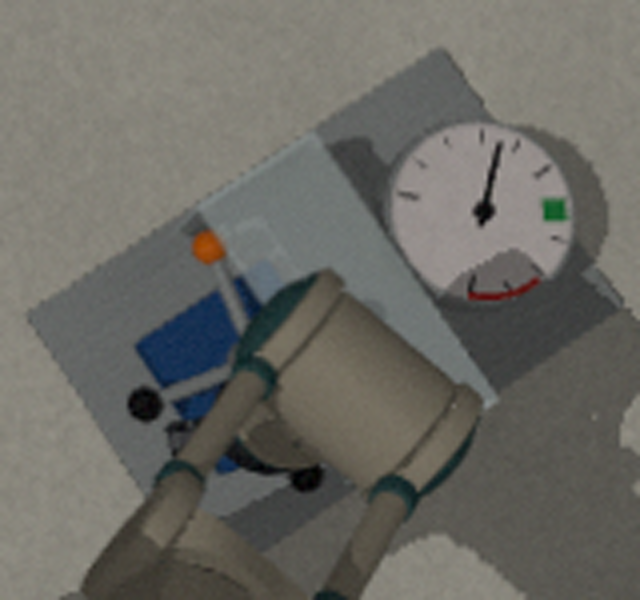

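```bash
python3 -m jog '[{"x":0,"y":0.6,"z":-0.75,"ax":0,"ay":0,"az":0},{"x":0,"y":1.3,"z":-1.4,"ax":0,"ay":0,"az":0},{"x":0,"y":2.1,"z":-1.9,"ax":0,"ay":0,"az":0},{"x":0,"y":3.0,"z":-2.3,"ax":0,"ay":0,"az":0},{"x":0,"y":3.9,"z":-2.5,"ax":0,"ay":0,"az":0},{"x":0,"y":4.9,"z":-2.55,"ax":0,"ay":0,"az":0},{"x":0,"y":5.8,"z":-2.4,"ax":0,"ay":0,"az":0},{"x":0,"y":6.7,"z":-2.15,"ax":0,"ay":0,"az":0},{"x":0,"y":7.6,"z":-1.7,"ax":0,"ay":0,"az":0},{"x":0,"y":8.35,"z":-1.1,"ax":0,"ay":0,"az":0},{"x":0,"y":9.0,"z":-0.4,"ax":0,"ay":0,"az":0},{"x":0,"y":9.4,"z":0.3,"ax":0,"ay":0,"az":0}]'
python3 -m jog '[{"x":0,"y":0,"z":0,"ax":0,"ay":0,"az":0}]'
python3 -m jog '[{"x":-4,"y":-0.1,"z":0.1,"ax":0,"ay":0,"az":0},{"x":-6.6,"y":-0.2,"z":0.1,"ax":0,"ay":0,"az":0},{"x":-6.6,"y":-5,"z":-0.1,"ax":0,"ay":0,"az":0},{"x":-6.6,"y":-9.4,"z":-0.3,"ax":0,"ay":0,"az":0},{"x":-6.6,"y":-9.4,"z":-0.3,"ax":0,"ay":0,"az":0},{"x":-6.6,"y":-9.4,"z":-0.3,"ax":0,"ay":0,"az":0},{"x":-3,"y":-9.4,"z":-0.3,"ax":0,"ay":0,"az":0},{"x":0,"y":-9.4,"z":-0.3,"ax":0,"ay":0,"az":0},{"x":0,"y":-9.4,"z":-0.3,"ax":0,"ay":0,"az":0}]'
python3 - <<'E'
from h import *
tool(pp(218))
snap("top","t_top",(290,150,450,300),4)
E
```

```text
time_s: 41.38
position: [0.4918, -0.2379, 0.0743]
tool_rot: [0.44, 0.556, -0.441, 0.551]
wrist_force: [-4.0, 3.1, 1.9]
finger_gap: 0.0
time_s: 41.5
position: [0.4933, -0.239, 0.0745]
tool_rot: [0.44, 0.554, -0.44, 0.552]
wrist_force: [-2.1, 1.5, -0.2]
finger_gap: -0.0002
time_s: 42.62
position: [0.4017, -0.2571, 0.0731]
tool_rot: [0.44, 0.555, -0.44, 0.552]
wrist_force: [-1.0, 0.3, 0.5]
finger_gap: 0.0
pos [ 0.4017 -0.2571  0.0731] yaw 13.0 tiltx [-0.003  0.003 -1.   ] j6 0.63 shift cm [ 0.01 -0.05 -0.  ]
```

View pics/t_top.png

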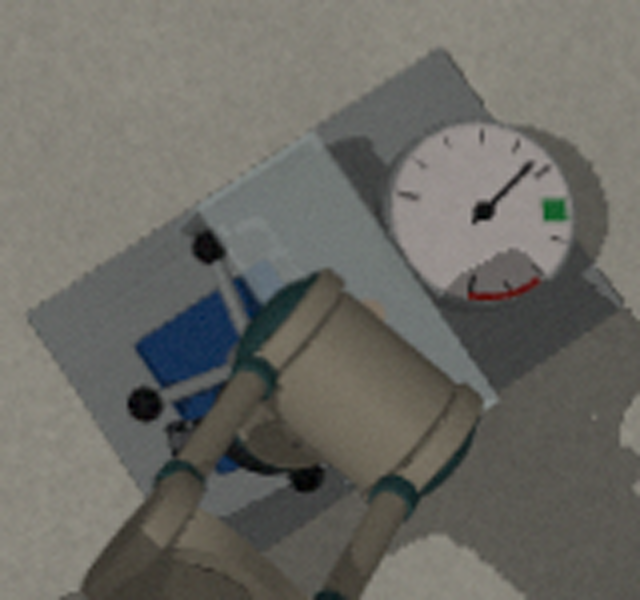

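Pointer at about 45° (tip (532,162)), marker at about 0°. One more full push, then a partial one.

```bash
python3 -m jog '[{"x":0,"y":0.6,"z":-0.75,"ax":0,"ay":0,"az":0},{"x":0,"y":1.3,"z":-1.4,"ax":0,"ay":0,"az":0},{"x":0,"y":2.1,"z":-1.9,"ax":0,"ay":0,"az":0},{"x":0,"y":3.0,"z":-2.3,"ax":0,"ay":0,"az":0},{"x":0,"y":3.9,"z":-2.5,"ax":0,"ay":0,"az":0},{"x":0,"y":4.9,"z":-2.55,"ax":0,"ay":0,"az":0},{"x":0,"y":5.8,"z":-2.4,"ax":0,"ay":0,"az":0},{"x":0,"y":6.7,"z":-2.15,"ax":0,"ay":0,"az":0},{"x":0,"y":7.6,"z":-1.7,"ax":0,"ay":0,"az":0},{"x":0,"y":8.35,"z":-1.1,"ax":0,"ay":0,"az":0},{"x":0,"y":9.0,"z":-0.4,"ax":0,"ay":0,"az":0},{"x":0,"y":9.4,"z":0.3,"ax":0,"ay":0,"az":0}]'
python3 -m jog '[{"x":0,"y":0,"z":0,"ax":0,"ay":0,"az":0}]'
python3 -m jog '[{"x":-4,"y":-0.1,"z":0.1,"ax":0,"ay":0,"az":0},{"x":-6.6,"y":-0.2,"z":0.1,"ax":0,"ay":0,"az":0},{"x":-6.6,"y":-5,"z":-0.1,"ax":0,"ay":0,"az":0},{"x":-6.6,"y":-9.4,"z":-0.3,"ax":0,"ay":0,"az":0},{"x":-6.6,"y":-9.4,"z":-0.3,"ax":0,"ay":0,"az":0},{"x":-6.6,"y":-9.4,"z":-0.3,"ax":0,"ay":0,"az":0},{"x":-3,"y":-9.4,"z":-0.3,"ax":0,"ay":0,"az":0},{"x":0,"y":-9.4,"z":-0.3,"ax":0,"ay":0,"az":0},{"x":0,"y":-9.4,"z":-0.3,"ax":0,"ay":0,"az":0}]'
python3 - <<'E'
from h import *
tool(pp(218))
im=snap("top","u_top",(290,150,450,300),4)
E
```

```text
time_s: 44.18
position: [0.4918, -0.2379, 0.0744]
tool_rot: [0.44, 0.556, -0.441, 0.551]
wrist_force: [-3.5, 1.5, 1.9]
finger_gap: -0.0002
time_s: 44.3
position: [0.4934, -0.239, 0.0745]
tool_rot: [0.441, 0.554, -0.44, 0.552]
wrist_force: [-2.1, 0.9, 1.1]
finger_gap: -0.0001
time_s: 45.42
position: [0.4016, -0.257, 0.073]
tool_rot: [0.44, 0.555, -0.44, 0.552]
wrist_force: [0.4, -0.0, 1.0]
finger_gap: 0.0001
pos [ 0.4016 -0.257   0.073 ] yaw 13.0 tiltx [-0.003  0.003 -1.   ] j6 0.63 shift cm [ 0.   -0.05  0.  ]
```

View pics/u_top.png

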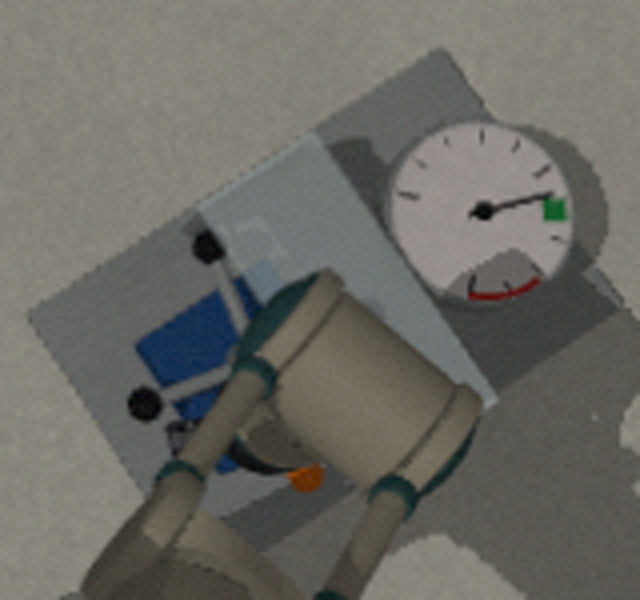

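```bash
python3 -m jog '[{"x":0,"y":0.6,"z":-0.75,"ax":0,"ay":0,"az":0},{"x":0,"y":1.3,"z":-1.4,"ax":0,"ay":0,"az":0},{"x":0,"y":2.1,"z":-1.9,"ax":0,"ay":0,"az":0},{"x":0,"y":3.0,"z":-2.3,"ax":0,"ay":0,"az":0},{"x":0,"y":3.9,"z":-2.5,"ax":0,"ay":0,"az":0},{"x":0,"y":4.9,"z":-2.55,"ax":0,"ay":0,"az":0},{"x":0,"y":5.4,"z":-2.5,"ax":0,"ay":0,"az":0},{"x":0,"y":5.4,"z":-2.5,"ax":0,"ay":0,"az":0},{"x":0,"y":5.4,"z":-2.5,"ax":0,"ay":0,"az":0}]'
python3 - <<'E'
from h import *
im=snap("top","v_top",(290,150,450,300),4)
E
```

```text
time_s: 46.6
position: [0.4487, -0.2214, 0.0748]
tool_rot: [0.441, 0.553, -0.44, 0.553]
wrist_force: [-2.4, 0.3, 1.2]
finger_gap: -0.0
```

View pics/v_top.png

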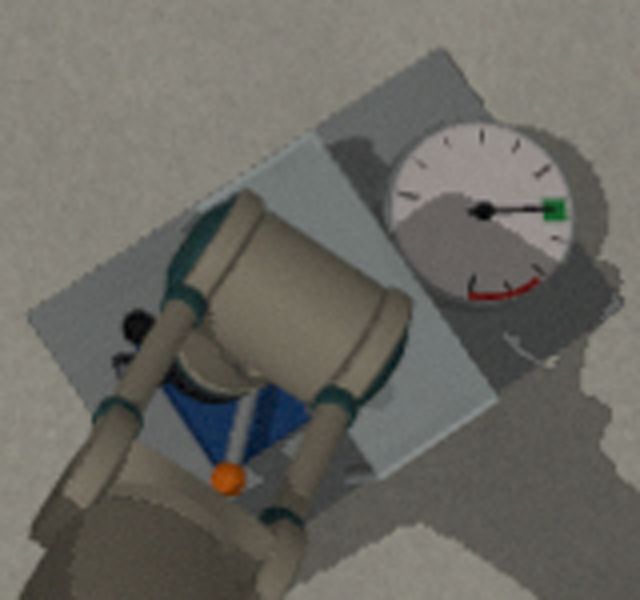

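```bash
python3 -m jog '[{"x":0,"y":-0.8,"z":0,"ax":0,"ay":0,"az":0},{"x":0,"y":-0.8,"z":0,"ax":0,"ay":0,"az":0},{"x":-6,"y":-0.8,"z":0,"ax":0,"ay":0,"az":0},{"x":-12,"y":-0.8,"z":0,"ax":0,"ay":0,"az":0},{"x":-18,"y":-0.8,"z":0,"ax":0,"ay":0,"az":0},{"x":-22,"y":-4,"z":3,"ax":0,"ay":0,"az":0},{"x":-22,"y":-9,"z":8,"ax":0,"ay":0,"az":0},{"x":-22,"y":-12,"z":12,"ax":0,"ay":0,"az":0},{"x":-22,"y":-12,"z":12,"ax":0,"ay":0,"az":0},{"x":-22,"y":-12,"z":12,"ax":0,"ay":0,"az":0}]'
python3 - <<'E'
from h import *
snap("top","w_top",None,1.5)
im=snap("top","w_top2",(370,160,450,240),7)
snap("scene","w_scene",None,1.5)
E
```

```text
time_s: 47.9
position: [0.3587, -0.3652, 0.2946]
tool_rot: [0.441, 0.553, -0.44, 0.553]
wrist_force: [1.0, 0.5, 0.4]
finger_gap: -0.0004
```

View pics/w_top.png

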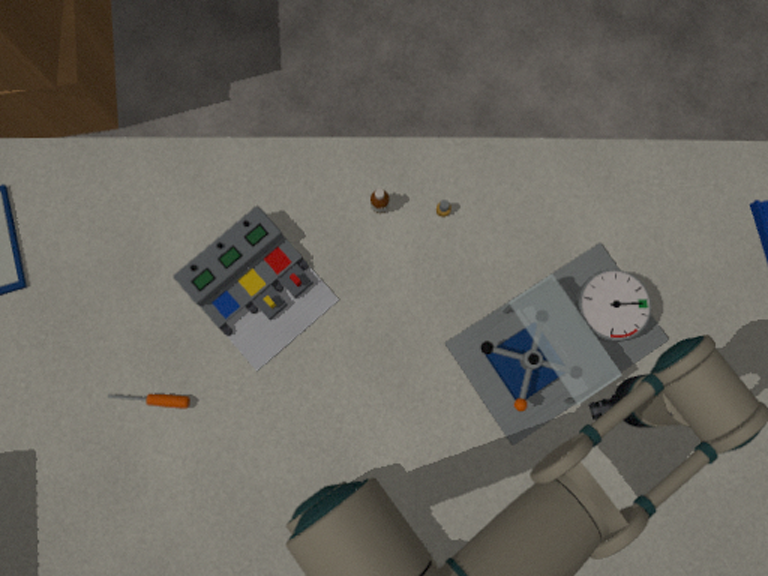

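View pics/w_top2.png

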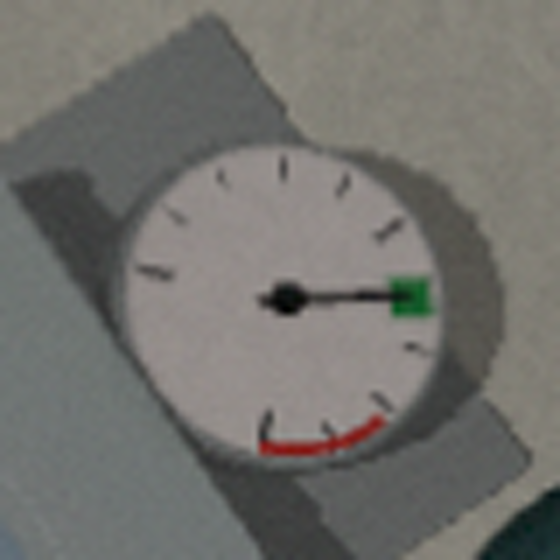

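View pics/w_scene.png

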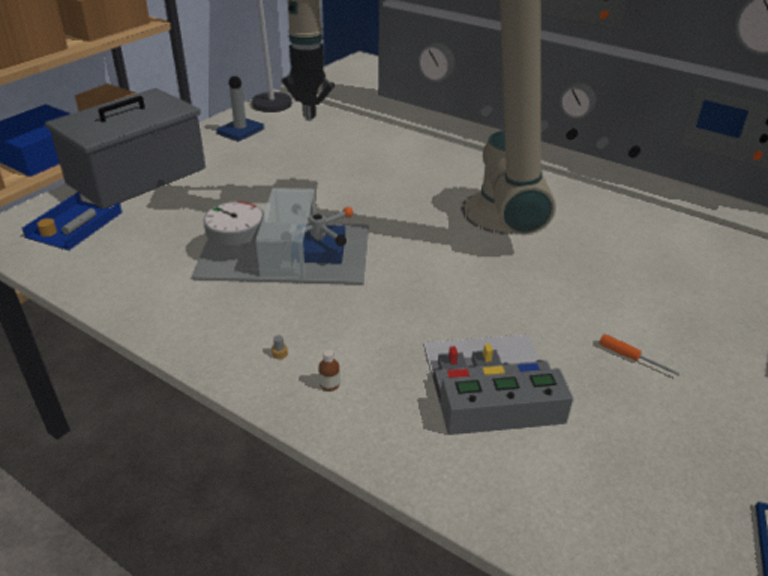

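Run:
```python
from h import *
im=cv2.imread("pics/w_top.png");cv2.imwrite("pics/x.png",cv2.resize(im[220:350,190:350],None,fx=4,fy=4,interpolation=2))
f=plane("top",(np.array([[295,280],[269,300]])+.5)/1.5-.5,.052)[:,:2]-[.596,.2705]
a=np.radians(42.1);print(f@np.array([[np.cos(a),-np.sin(a)],[np.sin(a),np.cos(a)]]))
```

```text
[[-0.03397482 -0.06987093]
 [-0.03023599 -0.00322677]]
```

View pics/x.png

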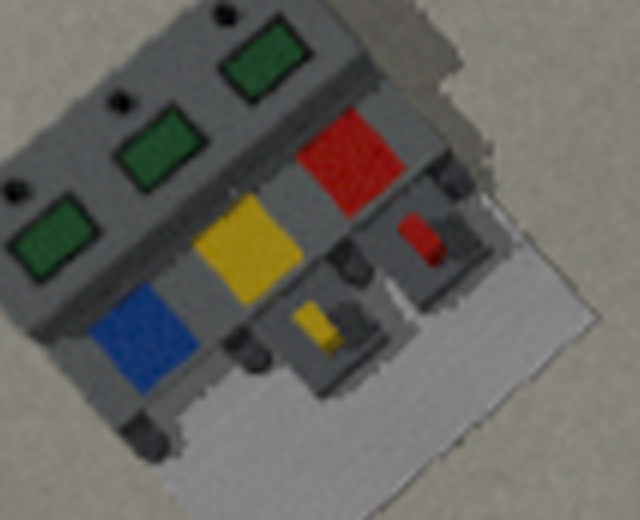

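Run:
```python
from h import *
s=bot.read_state();print(s["time_s"],s["wrist_force"]);print(job.sign_off())
```

```text
48.05 [-0.25817407 -0.37300022  0.50887076]
the job is handed in; nothing more can be done
None
```

I wound the pump down to zero and slid the yellow and red modules fully home. There was no blue module in this start. I then wound the pump up with one push of about 100°, four of about 90° and one partial push, until the pointer lay on the green marker. I handed in at 48 s with the arm clear of everything.

- **Pump:** at zero the spokes measured 89.9° and 180.8°, against 90° and 180°. At the end the pointer tip lay on the middle of the green marker, well short of the red zone.
- **Modules:** just after release the tails measured −52.0 mm (yellow) and about −51.5 mm (red) from the dock mouth, against −52 mm expected.
- **Weaker last check:** a coarse hand-picked reading of the fins from the top camera put yellow at −30 mm and red at −34 mm, against −30 mm, and yellow about 3 mm off sideways. I put this down to hand-picked points about 2 mm per pixel. In a close-up, the two tails sat equally deep relative to their roof plates, so I did not move them again.
- **Bystanders:** the adapter, bottle and screwdriver look unmoved in the last pictures; I did not measure them.

The first move command was refused because it lacked the turn values, and nothing moved. I saw no knocked module and no slackening of the grip.

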